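Fetch the specimen jar from behind the tube racks

ROBOT

A 7-joint arm with a two-finger parallel gripper is mounted at the origin on the work surface. World frame = base frame: x ahead of the robot, y to its left, z up, the work surface at z = 0. Lengths are in m, angles in rad, forces in N, time in s.
With the tool pointing down it reaches from about 0.4 to 0.85 m from the base axis. Payload 10.4 kg.
Tool frame: the origin (TCP) lies on the centre line of the jaws, within the pads' length; the fingertips stand 11 mm ahead of it and the grasp point (between the pads) lies 8 mm behind it (tip_reach is the distance from the TCP to the fingertips, in m); z points along the fingers, y is the line along which they close (so a half turn about z gives the same grasp; the last joint's range is limited). The gripper opens to 85 mm and grips with 20 to 120 N. Pads are 22 mm wide; open, the fingers measure 114 mm over their backs; the gripper's body (76 mm by 85 mm) begins 54 mm behind the grasp point. The pads swing forward as they close: fully open they stand 13 mm farther back than shut.
Start: joints at [1.097, 0.332, -0.065, 1.46, 0.022, 1.35, -0.088], TCP at [0.272, -0.563, 0.242] pointing down, gripper open.
Joint ranges: [-2.6, 2.6], [-0.5, 2.12], [-1.47, 1.34], [0.16, 2.42], [-1.27, 4.41], [0.06, 2.06], [-2.6, 2.6]. Speed limits (rad/s): [2.22, 2.22, 2.79, 2.79, 3.14, 3.14, 3.14].

INTERFACE

Orientations are given as a unit quaternion [x, y, z, w].
In Python, from workcell import get_obs, camera, hand_in, tip_reach gives the robot as it stands. The module is installed in compiled form; this text tells all that it offers.
- The arm moves only by the tool move_arm, never from a script. Its argument "plan" is a list of rows, each an object with "delta_pos": the shift along the tool's x, y, z in a scale on which 1.0 is 75 cm, a list of three; "turn": the turn, a rotation vector about the tool's x, y, z in shares of 2 pi rad (1.0 is 2 pi rad), a list of three; "fingers": the closure, from 0 (fully open) to 1 (shut). A call has 1 to 12 rows; each row is the pose to reach, as a shift and turn from the pose commanded when the call began, along the tool's axes at that moment; what a row does not reach only later rows make up. A row lasts 1/8 s, in which the tool goes at most 62.5 mm and 10.7 degrees, less where a joint would pass 70% of its speed; a pose out of reach is approached as far as the arm can. A call with a gripper value outside its range is refused whole. The fingers move at their own pace and stop on an object; "force" is the grip in N (left out, the last holds). Time passes only in rows, so rows that repeat a pose let the fingers close. It gives the time, the measured TCP pose, the force, the opening and the grip force at its end, in the units of the state.
- get_obs(): the state, without advancing time (a new reading comes with each control period).
- camera(name): name is "side" or "top" or "wrist"; returns a dict with "color" (384x512x3 uint8, red, green, blue), "range_z" (384x512 float32, m along the optical axis (not along the pixel's ray), 0 where there is no reading), "fx", "fy", "cx", "cy" (pixels), "R" (3x3) and "t" (3): a world point X has camera coordinates R X + t; the wrist camera has in their place "tool_from_camera" (4x4, takes a point from camera to tool coordinates, whose origin is the TCP and whose axes are the flange's). Camera axes: x right, y down, z forward; pixel columns grow to the right and rows downward; lengths in m; the calibration is good to about 2 mm. A picture is of the moment at which its call begins: read the wrist's pose just before it.
- hand_in(): hands the job in; it is judged then, once.
The state is a dict: "clock": time; "joint_pos": joint angles; "joint_velocities": joint speeds; "tau": joint torques, N m; "position": TCP position; "ee_rot": TCP orientation; "ft_force": force on the tool from outside, world axes, zero at the start; "torque": the same for the moment, N m; "grip_width": opening from 0.0 (shut) to 1.0 (fully open); "grasp_force": force on a finger pad.
Only numpy, scipy, OpenCV 4.12 (cv2) and the standard library are available. Lean on these libraries where they do the work, as an engineer would, in place of code of your own. Each camera call takes 0.05 s, during which the arm holds its last target. There are 200 camera calls.

TASK

Clear all three purple-capped tube racks out of the storage tray and stand them on the flat blue mat, then fetch the small jar from behind them and set it in the middle of the balance's round pan, and only then put each rack back squarely centred on the pad of its own shape (round, square, oblong) in the tray. Set everything down gently and upright, nothing dropped or tipped over, and leave the stand of amber-capped tubes where it is.

Things in the scene. Friction and masses are not known exactly. Their poses are not given: they have to be found in the camera images.
- rack_round: White plastic tube rack (loose, about 170 g, one rigid piece) with a round base of 62 mm diameter, full of purple-capped tubes; cap tops 84 mm above its underside. A white handle rises over the caps: a round knob of 22 mm diameter, 100 to 128 mm above the underside, over the origin; grip it there. Origin: centre of the underside, z up.
- rack_square: White plastic tube rack (loose, about 210 g, one rigid piece) with a square base of 58 x 58 mm, full of purple-capped tubes; cap tops 84 mm above its underside. A white handle rises over the caps: a 22 mm square block parallel to the base, 100 to 128 mm above the underside, over the origin; grip it there. Origin: centre of the underside, z up, x and y parallel to the sides.
- rack_oblong: White plastic tube rack (loose, about 220 g, one rigid piece) with a rectangular base of 56 mm (x) by 86 mm (y), full of purple-capped tubes; cap tops 84 mm above its underside. A white handle rises over the caps: a 22 mm square block parallel to the base, 100 to 128 mm above the underside, over the origin; grip it there. Origin: centre of the underside, z up, y along the long side.
- jar: Small round amber jar with white screw lid (loose, about 80 g): body 40 mm diameter, lid 44 mm diameter from 38 to 52 mm height, 52 mm high in all. Origin: centre of the underside, z up. Stands on the tray floor about 65 mm behind the racks' centre line (away from the robot), too close for a gripper while they stand there. Tray rim (back, sides) 18 mm high, back rim 40 mm behind the jar's centre.
- pad_round: Dark grey flat pad, a disc of 76 mm diameter, 3 mm thick, fixed on the floor of the open-fronted grey steel storage tray; home of the round rack. The three pads form a row, 90 mm apart. Origin: centre of the pad's underside (4 mm above the table), its top 3 mm above that; x points from the tray's open front to its back, y along the row.
- pad_square: Dark grey flat pad, a square of 70 x 70 mm, 3 mm thick, fixed on the floor of the open-fronted grey steel storage tray; home of the square rack. The three pads form a row, 90 mm apart. Origin: centre of the pad's underside (4 mm above the table), its top 3 mm above that; x points from the tray's open front to its back, y along the row.
- pad_oblong: Dark grey flat pad, a rectangle of 68 mm (x) by 98 mm (y), 3 mm thick, fixed on the floor of the open-fronted grey steel storage tray; home of the oblong rack. The three pads form a row, 90 mm apart. Origin: centre of the pad's underside (4 mm above the table), its top 3 mm above that; x points from the tray's open front to its back, y along the row.
- balance: White laboratory balance (fixed), housing 170 x 130 mm and 36 mm high, with a round steel pan of 100 mm diameter whose flat top is 44 mm above the table. Origin: on the table directly under the pan's centre, z up.
- mat: Flat blue square mat (fixed), 200 x 200 mm, 3 mm thick, the side area with room for all three racks. Origin: centre of its underside, x and y parallel to its sides.
- amber_stand: White stand (base 42 mm in x by 130 mm in y) holding two rows of amber-capped tubes, 101 mm high, a bystander. Origin: centre of the underside.

How it is judged:
On the way, in this order (a step that is already met when the one before it is completed fails the run):
1. all three racks stand upright on the blue mat, the jar still in its place (x of rack_round in the frame of mat between -0.08 and 0.08 m and y of rack_round in the frame of mat between -0.08 and 0.08 m and z of each of rack_round, rack_square, rack_oblong in the frame of mat below 0.008 m and angle between each of rack_round, rack_square, rack_oblong's own z axis and vertical below 0.1 rad and x of rack_square in the frame of mat between -0.08 and 0.08 m and y of rack_square in the frame of mat between -0.08 and 0.08 m and x of rack_oblong in the frame of mat between -0.08 and 0.08 m and y of rack_oblong in the frame of mat between -0.08 and 0.08 m and distance of jar from where it was at the start of the episode below 0.03 m), for 0.2 s.
2. the jar stands on the balance's pan, released, while the racks are still on the mat (horizontal distance between jar and balance below 0.015 m and z of jar in the frame of balance between 0.04 and 0.048 m and angle between each of jar, rack_round, rack_square, rack_oblong's own z axis and vertical below 0.1 rad and linear speed of jar below 0.02 m/s and contact force between the fingers and jar below 0.1 N and x of rack_round in the frame of mat between -0.08 and 0.08 m and y of rack_round in the frame of mat between -0.08 and 0.08 m and z of each of rack_round, rack_square, rack_oblong in the frame of mat below 0.008 m and x of rack_square in the frame of mat between -0.08 and 0.08 m and y of rack_square in the frame of mat between -0.08 and 0.08 m and x of rack_oblong in the frame of mat between -0.08 and 0.08 m and y of rack_oblong in the frame of mat between -0.08 and 0.08 m), for 0.2 s.
At the end, for the whole second after the job is handed in: Jar upright at rest on the balance pan, within 15 mm of its centre; each rack upright (0.1 rad) at rest on the pad of its own shape, within 12 mm of its centre, square and oblong racks parallel to their pads within 0.25 rad (square any of four ways, oblong either way round); all released (horizontal distance between jar and balance below 0.015 m and z of jar in the frame of balance between 0.04 and 0.048 m and angle between each of jar, rack_round, rack_square, rack_oblong's own z axis and vertical below 0.1 rad and linear speed of each of jar, rack_round, rack_square, rack_oblong below 0.02 m/s and contact force between the fingers and jar below 0.1 N and horizontal distance between rack_round and pad_round below 0.012 m and z of rack_round in the frame of pad_round below 0.008 m and contact force between the fingers and rack_round below 0.1 N and horizontal distance between rack_square and pad_square below 0.012 m and z of rack_square in the frame of pad_square below 0.008 m and contact force between the fingers and rack_square below 0.1 N and (angle between the x axis of rack_square and the x axis of pad_square, either way round below 0.25 rad or angle between the x axis of rack_square and the y axis of pad_square, either way round below 0.25 rad) and horizontal distance between rack_oblong and pad_oblong below 0.012 m and z of rack_oblong in the frame of pad_oblong below 0.008 m and contact force between the fingers and rack_oblong below 0.1 N and angle between the x axis of rack_oblong and the x axis of pad_oblong, either way round below 0.25 rad); the robot touches nothing.
It fails at once if a rack or the jar is tipped over (0.6 rad) (angle between any of rack_round, rack_square, rack_oblong, jar's own z axis and vertical above 0.6 rad).
It fails at once if a rack or the jar is dropped or knocked away (faster than 0.6 m/s while not held) ((linear speed of rack_round above 0.6 m/s and contact force between the fingers and rack_round below 0.05 N) or (linear speed of rack_square above 0.6 m/s and contact force between the fingers and rack_square below 0.05 N) or (linear speed of rack_oblong above 0.6 m/s and contact force between the fingers and rack_oblong below 0.05 N) or (linear speed of jar above 0.6 m/s and contact force between the fingers and jar below 0.05 N)).
It fails at once if the amber-capped stand is moved by more than 20 mm (distance of amber_stand from where it was at the start of the episode above 0.02 m).
It also fails if it takes over 144 s, if anything falls off the work surface, if the arm or the gripper's body presses on something with over 40 N, if the wrist force passes 120 N, or if a joint passes its speed limit or range.

## Working session

There is one attempt and no reset: what is moved stays moved. The work goes in short steps, Python scripts to look and compute and a tool call to move; the robot and the scene stay as the last step left them, time stands still between calls to the robot, and variables do not carry over. Pictures are saved under pics/ and viewed, at most 14 in all, crops included, and the job is handed in when it is done.

Besides the shell and the picture viewer there is one more tool, called after "Request:" as name([rows], argument=value, ...), one row to a line, values as JSON. move_arm: Moves the arm, as the interface text tells. Its arguments: {"type":"object","properties":{"plan":{"type":"array","items":{"type":"object","properties":{"delta_pos":{"type":"array","items":{"type":"number"}},"turn":{"type":"array","items":{"type":"number"}},"fingers":{"type":"number"}}}},"force":{"type":"number"}},"required":["plan"]}

```bash
mkdir -p pics; python3 - <<'E'
from workcell import *
import cv2,numpy as np
o=get_obs(); print({k:np.round(v,3).tolist() for k,v in o.items()}, tip_reach if not callable(tip_reach) else tip_reach())
for n in("top","side"):
    c=camera(n); cv2.imwrite(f"pics/{n}0.png",cv2.cvtColor(c["color"],cv2.COLOR_RGB2BGR)); np.savez(f"{n}0.npz",**c)
    print(n,c["fx"],c["R"].round(3).tolist(),c["t"].round(3).tolist())
E
```

```text
{'clock': 0.0, 'joint_pos': [1.097, 0.333, -0.065, 1.461, 0.022, 1.35, -0.088], 'joint_velocities': [-0.0, -0.0, 0.002, -0.002, 0.0, -0.001, 0.001], 'tau': [-0.001, -62.545, 0.049, -39.16, 0.016, 0.01, -0.0], 'position': [0.272, -0.562, 0.242], 'ee_rot': [0.975, 0.224, -0.0, -0.001], 'ft_force': [0.686, 0.15, -0.002], 'torque': [0.015, 0.018, -0.016], 'grasp_force': 0.0, 'grip_width': 1.005} 0.011
top 457.268674946962 [[0.022, -1.0, -0.02], [-0.999, -0.021, -0.049], [0.049, 0.021, -0.999]] [-0.015, 0.621, 1.156]
side 437.0551592578284 [[-0.981, -0.191, 0.024], [-0.119, 0.506, -0.854], [0.151, -0.841, -0.52]] [0.621, 0.094, 1.022]
```

View pics/top0.png

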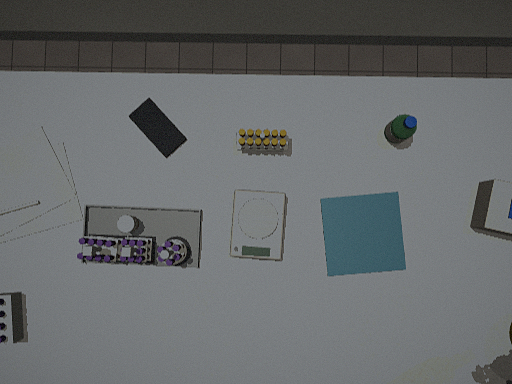

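View pics/side0.png

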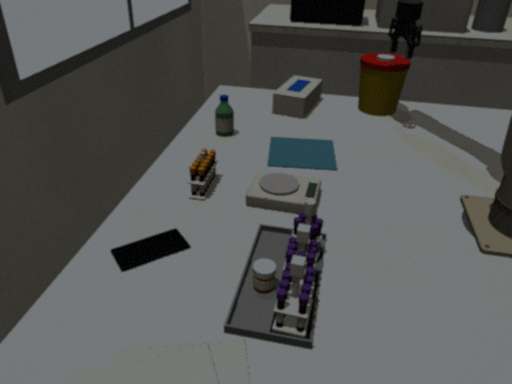

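Top view: tray spans cols 84–202, rows 206–267, with oblong (≈97,250), square (≈127,250) and round (≈170,252) racks. Jar lid is near (127,224), balance pan (258,219), mat cols 321–405. Next, measuring in 3D.

```bash
cat > h.py <<'E'
import numpy as np, cv2
from workcell import *
def cloud(c):
    d=c["range_z"]; v,u=np.indices(d.shape)
    P=np.stack([(u-c["cx"])/c["fx"]*d,(v-c["cy"])/c["fy"]*d,d],-1)
    if "R" in c: return (P-np.asarray(c["t"]).ravel())@np.asarray(c["R"])
    return P
def rect(P,box,z0,z1,mask=None):
    x0,x1,y0,y1=box; m=(P[...,0]>x0)&(P[...,0]<x1)&(P[...,1]>y0)&(P[...,1]<y1)&(P[...,2]>z0)&(P[...,2]<z1)
    if mask is not None: m&=mask
    return P[m]
def comps(P,m,minn=8):
    n,l=cv2.connectedComponents(m.astype(np.uint8))
    for i in range(1,n):
        Q=P[l==i]
        if len(Q)<minn: continue
        vv,uu=np.nonzero(l==i)
        r=cv2.minAreaRect(Q[:,:2].astype(np.float32)*1000)
        print(len(Q),"px",uu.mean().round(),vv.mean().round(),"mean",Q.mean(0).round(4),"rect mm",np.round(r[0],1),np.round(r[1],1),round(r[2],1))
E
python3 - <<'E'
from h import *
for n in("top","side"):
    c=np.load(n+"0.npz"); P=cloud(c); col=c["color"].astype(int); ws=(abs(P[...,0]-.6)<.4)&(abs(P[...,1])<.55)
    print(n,"handles"); comps(P,ws&(P[...,2]>.115)&(P[...,2]<.145))
    print("pan/jarlid .04-.065"); comps(P,ws&(P[...,2]>.040)&(P[...,2]<.062),40)
    print("mat"); comps(P,ws&(col[...,2]-col[...,0]>40)&(P[...,2]<.02),200)
    print("tall .08-.11"); comps(P,ws&(P[...,2]>.06)&(P[...,2]<.112),30)
    print("tray/dark z<.03"); comps(P,ws&(P[...,2]<.03)&(P[...,2]>-.01)&(col.sum(-1)<330)&(P[...,1]>.0),100)
E
python3 - <<'E'
import cv2
a=cv2.imread("pics/top0.png")[195:280,70:215]; cv2.imwrite("pics/c1.png",cv2.convertScaleAbs(cv2.resize(a,None,fx=5,fy=5,interpolation=2),alpha=1.3))
E
```

```text
top handles
133 px 410.0 121.0 mean [ 0.8049 -0.3594  0.129 ] rect mm [ 806.1 -360.1] [27.3 26.7] 6.1
124 px 89.0 250.0 mean [0.4919 0.3771 0.1313] rect mm [491.5 379.5] [24.  21.8] 84.2
114 px 127.0 251.0 mean [0.4921 0.288  0.1319] rect mm [492.  289.8] [23.2 20.9] 88.4
84 px 165.0 253.0 mean [0.4877 0.1992 0.1319] rect mm [487.  200.5] [20.4 20.5] 26.1
pan/jarlid .04-.065
82 px 393.0 133.0 mean [ 0.7924 -0.3416  0.0522] rect mm [ 795.5 -345. ] [59.1 25.1] 33.3
423 px 262.0 140.0 mean [ 0.7696 -0.0189  0.0488] rect mm [773.6 -17.8] [130.   42.2] 89.4
1225 px 258.0 218.0 mean [ 0.5754 -0.0111  0.0441] rect mm [575.8 -11.1] [98.4 98.6] 69.8
262 px 126.0 223.0 mean [0.5553 0.3157 0.055 ] rect mm [555.4 316.2] [42.1 43.2] 62.4
279 px 106.0 247.0 mean [0.4947 0.3622 0.0548] rect mm [492.1 378.2] [85.  54.5] 86.2
153 px 141.0 247.0 mean [0.4966 0.2771 0.0546] rect mm [491.6 289.5] [57.9 57.3] 87.2
171 px 175.0 250.0 mean [0.4918 0.1917 0.0549] rect mm [492.7 193.5] [59.8 42.6] 35.5
mat
3920 px 362.0 233.0 mean [ 0.5422 -0.2801  0.0033] rect mm [ 541.3 -280.8] [196.7 199.5] 6.2
tall .08-.
[... 2439 characters left out ...]
48] rect mm [490.6 382.5] [86.8 56.2] 85.8
mat
1369 px 302.0 153.0 mean [ 0.5415 -0.2717  0.0035] rect mm [ 542.8 -277.5] [190.3 189.8] 6.1
tall .08-.11
270 px 224.0 112.0 mean [ 0.8002 -0.341   0.084 ] rect mm [ 801.5 -343.3] [58.1 35.4] 17.4
475 px 203.0 163.0 mean [ 0.7691 -0.0018  0.079 ] rect mm [772.  -13.2] [ 38.7 116.2] 0.6
1995 px 301.0 262.0 mean [0.4884 0.3238 0.0862] rect mm [489.4 298.9] [249.1  57.6] 88.0
tray/dark z<.03
282 px 201.0 194.0 mean [0.7669 0.0321 0.0095] rect mm [772.2  27.5] [64.7 54.1] 0.6
6636 px 272.0 286.0 mean [0.5409 0.3046 0.0084] rect mm [532.3 220. ] [197.8 460.8] 7.0
1955 px 149.0 249.0 mean [0.8067 0.2655 0.0085] rect mm [810.2 253.7] [157.1  93.8] 43.1
```

View pics/c1.png

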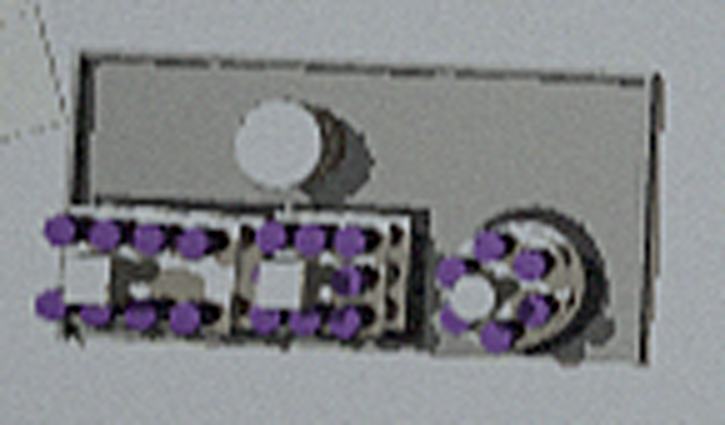

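The crop shows the three racks in a row, with the jar behind the gap between oblong and square. Measured handles (two views averaged): oblong (.491,.381), square (.491,.292), round (.487,.203). The tops sit at about 0.132–0.135, as expected. Row yaw is about −0.03 and mat yaw about +0.107. I'll grip closing along world x with tool x on +y, taking the round rack first.

The manual's scale: shifts go in shares of 75 cm and turns go in shares of 2 pi rad. Converting my numbers, -0.594 m / 0.75 = -0.792, 0.527 m / 0.75 = 0.7027, -1.09 rad / 6.2832 = -0.1735.

Request:
move_arm([
  {"delta_pos": [0.4787,-0.2307,0],"turn": [0,0,-0.1735],"fingers": 0},
  {"delta_pos": [0.4787,-0.2307,0],"turn": [0,0,-0.1735],"fingers": 0},
  {"delta_pos": [0.4787,-0.2307,0],"turn": [0,0,-0.1735],"fingers": 0},
  {"delta_pos": [0.4787,-0.2307,0],"turn": [0,0,-0.1735],"fingers": 0},
  {"delta_pos": [0.4787,-0.2307,0],"turn": [0,0,-0.1735],"fingers": 0},
  {"delta_pos": [0.4787,-0.2307,0],"turn": [0,0,-0.1735],"fingers": 0},
  {"delta_pos": [0.7027,-0.792,0],"turn": [0,0,-0.1735],"fingers": 0},
  {"delta_pos": [0.7027,-0.792,0],"turn": [0,0,-0.1735],"fingers": 0},
  {"delta_pos": [0.7027,-0.792,0],"turn": [0,0,-0.1735],"fingers": 0},
  {"delta_pos": [0.7027,-0.792,0],"turn": [0,0,-0.1735],"fingers": 0},
  {"delta_pos": [0.7027,-0.792,0],"turn": [0,0,-0.1735],"fingers": 0},
  {"delta_pos": [0.7027,-0.792,0],"turn": [0,0,-0.1735],"fingers": 0},
], force=30)

```text
clock: 1.6
position: [0.4909, 0.1076, 0.2423]
ee_rot: [0.718, 0.696, -0.0, 0.0]
ft_force: [0.9, -0.4, -0.8]
grip_width: 1.003
grasp_force: 0.0
```

```bash
cat >> h.py <<'E'
from scipy.spatial.transform import Rotation as Ro
def wrist():
    o=get_obs(); c=camera("wrist"); T=np.asarray(c["tool_from_camera"]); R=Ro.from_quat(o["ee_rot"]).as_matrix()
    P=cloud(c)@T[:3,:3].T+T[:3,3]; P=P@R.T+np.array(o["position"]); P[c["range_z"]==0]=np.nan
    return c,P
def to(*t):
    o=get_obs(); R=Ro.from_quat(o["ee_rot"]).as_matrix()
    print("pos",np.round(o["position"],4),"delta",np.round(R.T@(np.array(t)-o["position"]),4),"yaw",round(np.arctan2(R[1,0],R[0,0]),4))
E
python3 - <<'E'
from h import *
c,P=wrist(); cv2.imwrite("pics/w1.png",cv2.cvtColor(c["color"],cv2.COLOR_RGB2BGR))
comps(P,(P[...,2]>.112)&(P[...,2]<.145))
print("mid");comps(P,(P[...,2]>.038)&(P[...,2]<.062),60)
print(c["tool_from_camera"])
to(.487,.202,.242)
E
```

```text
938 px 246.0 56.0 mean [0.4862 0.2021 0.1332] rect mm [486.1 202.2] [21.1 21.1] 22.4
mid
129 px 243.0 30.0 mean [0.4826 0.228  0.0537] rect mm [482.8 227.5] [11.1 10.6] 6.5
1086 px 255.0 72.0 mean [0.4914 0.194  0.0537] rect mm [491.9 193.6] [61.4 40.7] 34.9
148 px 222.0 50.0 mean [0.4637 0.2132 0.0536] rect mm [464.2 214.2] [12.3 13.2] 79.8
5038 px 332.0 267.0 mean [ 0.5674 -0.0053  0.0428] rect mm [569.8  -7.6] [99.7 90.5] 63.5
876 px 505.0 292.0 mean [ 0.755  -0.039   0.0483] rect mm [758.3 -28. ] [ 16.1 106.5] 0.3
[[-7.44747184e-04 -9.53025473e-01 -3.02889243e-01  7.73218329e-02]
 [ 9.99998997e-01 -1.07466126e-03  9.22558736e-04 -9.98851936e-04]
 [-1.20472531e-03 -3.02888252e-01  9.53025317e-01 -1.30232524e-01]
 [ 0.00000000e+00  0.00000000e+00  0.00000000e+00  1.00000000e+00]]
pos [0.4893 0.117  0.2427] delta [ 0.0849 -0.0041  0.001 ] yaw 1.5499
```

View pics/w1.png

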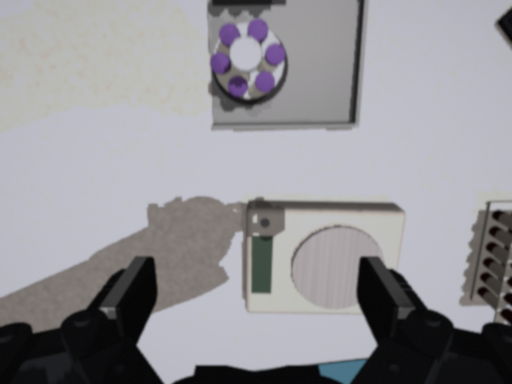

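The wrist view shows the round rack's knob at (246,55), which I measure at (.486,.202) with the top at .133; this agrees with the other cameras. Pan is at (338,267).

Converted, 0.085 m / 0.75 = 0.1133, -0.004 m / 0.75 = -0.0053, 0.01 rad / 6.2832 = 0.0016.

Request:
move_arm([
  {"delta_pos": [0.1133,-0.0053,0],"turn": [0,0,0.0016],"fingers": 0},
  {"delta_pos": [0.1133,-0.0053,0],"turn": [0,0,0.0016],"fingers": 0},
  {"delta_pos": [0.1133,-0.0053,0],"turn": [0,0,0.0016],"fingers": 0},
  {"delta_pos": [0.1133,-0.0053,0],"turn": [0,0,0.0016],"fingers": 0},
])

```text
clock: 2.15
position: [0.4902, 0.1897, 0.242]
ee_rot: [0.721, 0.692, -0.0, 0.0]
ft_force: [-0.7, -0.5, 0.6]
grip_width: 0.998
grasp_force: 0.0
```

```bash
python3 - <<'E'
from h import *
c,P=wrist()
comps(P,(P[...,2]>.112)&(P[...,2]<.145))
print("mid");comps(P,(P[...,2]>.038)&(P[...,2]<.062),60)
to(.4865,.2025,.111)
E
```

```text
1322 px 251.0 44.0 mean [0.4901 0.2911 0.133 ] rect mm [490.  291.4] [21.9 22. ] 87.9
823 px 251.0 175.0 mean [0.4862 0.2044 0.1315] rect mm [486.3 202.7] [21.2 20.9] 88.5
mid
2043 px 327.0 20.0 mean [0.5531 0.3146 0.0543] rect mm [553.9 313.1] [33.2 43.7] 87.4
105 px 279.0 37.0 mean [0.5132 0.3034 0.0542] rect mm [511.9 304.1] [10.8 14.6] 89.5
80 px 224.0 37.0 mean [0.4668 0.3053 0.0542] rect mm [468.  305.7] [ 9.1 13.1] 84.2
770 px 253.0 74.0 mean [0.4901 0.2751 0.0537] rect mm [489.5 276.7] [27.1 58. ] 87.6
1159 px 253.0 146.0 mean [0.4869 0.2122 0.054 ] rect mm [485.6 206.4] [60.7 52.8] 3.6
487 px 505.0 306.0 mean [0.7556 0.0228 0.0481] rect mm [756.   22.2] [14.5 52.6] 8.0
4520 px 334.0 332.0 mean [ 0.5698 -0.0088  0.0428] rect mm [567.5 -12.2] [ 84.7 100.8] 22.0
pos [0.4903 0.1894 0.242 ] delta [ 0.013  -0.0043  0.131 ] yaw 1.5289
```

Converted, 0.13 m / 0.75 = 0.1733, 0.013 m / 0.75 = 0.0173.

Request:
move_arm([
  {"delta_pos": [0.0173,-0.0053,0.04],"turn": [0,0,0],"fingers": 0},
  {"delta_pos": [0.0173,-0.0053,0.08],"turn": [0,0,0],"fingers": 0},
  {"delta_pos": [0.0173,-0.0053,0.12],"turn": [0,0,0],"fingers": 0},
  {"delta_pos": [0.0173,-0.0053,0.1533],"turn": [0,0,0],"fingers": 0},
  {"delta_pos": [0.0173,-0.0053,0.1733],"turn": [0,0,0],"fingers": 0},
  {"delta_pos": [0.0173,-0.0053,0.1733],"turn": [0,0,0],"fingers": 0.4},
  {"delta_pos": [0.0173,-0.0053,0.1733],"turn": [0,0,0],"fingers": 1},
  {"delta_pos": [0.0173,-0.0053,0.1733],"turn": [0,0,0],"fingers": 1},
  {"delta_pos": [0.0173,-0.0053,0.1733],"turn": [0,0,0],"fingers": 1},
  {"delta_pos": [0.0173,-0.0053,0.1733],"turn": [0,0,0],"fingers": 1},
  {"delta_pos": [0.0173,-0.0053,0.1733],"turn": [0,0,0],"fingers": 1},
  {"delta_pos": [0.0173,-0.0053,0.1733],"turn": [0,0,0],"fingers": 1},
], force=40)

```text
clock: 3.7
position: [0.4869, 0.2043, 0.1131]
ee_rot: [0.721, 0.693, 0.0, 0.0]
ft_force: [-1.3, -1.4, 5.9]
grip_width: 0.246
grasp_force: 39.0
```

Gripped (21 mm). Lifting and carrying to the mat.

Converted, -0.523 m / 0.75 = -0.6973, 0.127 m / 0.75 = 0.1693.

Request:
move_arm([
  {"delta_pos": [0,0,-0.0267],"turn": [0,0,0],"fingers": 1},
  {"delta_pos": [0,0,-0.0667],"turn": [0,0,0],"fingers": 1},
  {"delta_pos": [-0.04,0.0093,-0.1067],"turn": [0,0,0],"fingers": 1},
  {"delta_pos": [-0.1067,0.0267,-0.1067],"turn": [0,0,0],"fingers": 1},
  {"delta_pos": [-0.1867,0.0453,-0.1067],"turn": [0,0,0],"fingers": 1},
  {"delta_pos": [-0.2667,0.064,-0.1067],"turn": [0,0,0],"fingers": 1},
  {"delta_pos": [-0.3467,0.084,-0.1067],"turn": [0,0,0],"fingers": 1},
  {"delta_pos": [-0.4267,0.104,-0.1067],"turn": [0,0,0],"fingers": 1},
  {"delta_pos": [-0.5067,0.1227,-0.1067],"turn": [0,0,0],"fingers": 1},
  {"delta_pos": [-0.5867,0.1427,-0.1067],"turn": [0,0,0],"fingers": 1},
  {"delta_pos": [-0.6533,0.1587,-0.1067],"turn": [0,0,0],"fingers": 1},
  {"delta_pos": [-0.6973,0.1693,-0.1067],"turn": [0,0,0],"fingers": 1},
])

```text
clock: 5.2
position: [0.5922, -0.3266, 0.1932]
ee_rot: [0.722, 0.692, 0.0, 0.0]
ft_force: [0.3, 0.1, -2.4]
grip_width: 0.245
grasp_force: 39.5
```

```bash
python3 - <<'E'
from h import *
c=camera("top");P=cloud(c)
print("held rack base/caps");comps(P,(P[...,1]<-.2)&(P[...,2]>.1)&(P[...,2]<.25)&(P[...,0]<.7),30)
print("jar");comps(P,(P[...,1]>.25)&(P[...,0]>.53)&(P[...,2]>.04)&(P[...,2]<.07),50)
to(.592,-.324,.111)
E
```

```text
held rack base/caps
620 px 397.0 213.0 mean [ 0.5908 -0.317   0.1765] rect mm [ 591.3 -318.5] [38.6 97.9] 86.5
jar
262 px 126.0 223.0 mean [0.5554 0.3155 0.0551] rect mm [556.3 316.5] [42.3 43.4] 1.0
pos [ 0.5915 -0.3312  0.1927] delta [0.0074 0.0001 0.0817] yaw 1.5246
```

Converted, 0.06 m / 0.75 = 0.08, 0.045 m / 0.75 = 0.06.

Request:
move_arm([
  {"delta_pos": [0,0,0.0267],"turn": [0,0,0],"fingers": 1},
  {"delta_pos": [0,0,0.06],"turn": [0,0,0],"fingers": 1},
  {"delta_pos": [0,0,0.08],"turn": [0,0,0],"fingers": 1},
  {"delta_pos": [0,0,0.08],"turn": [0,0,0],"fingers": 1},
  {"delta_pos": [0,0,0.08],"turn": [0,0,0],"fingers": 1},
])

```text
clock: 5.88
position: [0.593, -0.3233, 0.1333]
ee_rot: [0.721, 0.693, 0.0, 0.001]
ft_force: [0.8, -0.0, -1.2]
grip_width: 0.244
grasp_force: 39.6
```

Converted, 0.024 m / 0.75 = 0.032, 0.022 m / 0.75 = 0.0293.

Request:
move_arm([
  {"delta_pos": [0,0,0.0133],"turn": [0,0,0],"fingers": 1},
  {"delta_pos": [0,0,0.024],"turn": [0,0,0],"fingers": 1},
  {"delta_pos": [0,0,0.0293],"turn": [0,0,0],"fingers": 1},
  {"delta_pos": [0,0,0.032],"turn": [0,0,0],"fingers": 1},
  {"delta_pos": [0,0,0.032],"turn": [0,0,0],"fingers": 1},
  {"delta_pos": [0,0,0.032],"turn": [0,0,0],"fingers": 1},
])

```text
clock: 6.62
position: [0.5928, -0.3238, 0.1093]
ee_rot: [0.721, 0.693, 0.0, 0.001]
ft_force: [-3.0, 0.7, 4.3]
grip_width: 0.243
grasp_force: 40.3
```

Converted, 0.31 m / 0.75 = 0.4133, -0.13 m / 0.75 = -0.1733.

Request:
move_arm([
  {"delta_pos": [0,0,0],"turn": [0,0,0],"fingers": 0.6},
  {"delta_pos": [0,0,0],"turn": [0,0,0],"fingers": 0.3},
  {"delta_pos": [0,0,0],"turn": [0,0,0],"fingers": 0},
  {"delta_pos": [0,0,0],"turn": [0,0,0],"fingers": 0},
  {"delta_pos": [0,0,-0.0267],"turn": [0,0,0],"fingers": 0},
  {"delta_pos": [0,0,-0.08],"turn": [0,0,0],"fingers": 0},
  {"delta_pos": [0.0267,-0.0053,-0.1467],"turn": [0,0,0],"fingers": 0},
  {"delta_pos": [0.0933,-0.02,-0.1733],"turn": [0,0,0],"fingers": 0},
  {"delta_pos": [0.1733,-0.036,-0.1733],"turn": [0,0,0],"fingers": 0},
  {"delta_pos": [0.2533,-0.0533,-0.1733],"turn": [0,0,0],"fingers": 0},
  {"delta_pos": [0.3333,-0.0707,-0.1733],"turn": [0,0,0],"fingers": 0},
  {"delta_pos": [0.4133,-0.0867,-0.1733],"turn": [0,0,0],"fingers": 0},
])

```text
clock: 8.12
position: [0.5396, -0.0092, 0.2401]
ee_rot: [0.721, 0.693, 0.0, 0.001]
ft_force: [-0.3, 0.7, 0.7]
grip_width: 1.002
grasp_force: 0.0
```

Converted, 0.3 m / 0.75 = 0.4, 0.285 m / 0.75 = 0.38.

Request:
move_arm([
  {"delta_pos": [0.08,-0.0173,0],"turn": [0,0,0],"fingers": 0},
  {"delta_pos": [0.16,-0.0333,0],"turn": [0,0,0],"fingers": 0},
  {"delta_pos": [0.24,-0.0507,0],"turn": [0,0,0],"fingers": 0},
  {"delta_pos": [0.32,-0.068,0],"turn": [0,0,0],"fingers": 0},
  {"delta_pos": [0.38,-0.08,0],"turn": [0,0,0],"fingers": 0},
  {"delta_pos": [0.4,-0.084,0],"turn": [0,0,0],"fingers": 0},
  {"delta_pos": [0.4,-0.084,0],"turn": [0,0,0],"fingers": 0},
  {"delta_pos": [0.4,-0.084,0],"turn": [0,0,0],"fingers": 0},
])

```text
clock: 9.12
position: [0.4899, 0.2893, 0.2386]
ee_rot: [0.722, 0.692, -0.0, 0.001]
ft_force: [-0.1, -0.8, 0.9]
grip_width: 1.0
grasp_force: 0.0
```

```bash
python3 - <<'E'
from h import *
c,P=wrist()
comps(P,(P[...,2]>.112)&(P[...,2]<.145))
c=camera("top");P=cloud(c)
print("mat racks");comps(P,(P[...,1]<-.1)&(P[...,2]>.02)&(P[...,2]<.25)&(P[...,0]<.7),30)
comps(P,(P[...,1]<-.1)&(P[...,2]>.1)&(P[...,2]<.25)&(P[...,0]<.7),30)
to(.490,.2914,.112)
E
```

```text
1258 px 252.0 59.0 mean [0.4901 0.3812 0.1334] rect mm [490.2 381.2] [22.  21.7] 86.2
1075 px 257.0 189.0 mean [0.49   0.294  0.1315] rect mm [489.7 292. ] [22.  21.8] 87.1
mat racks
1764 px 495.0 207.0 mean [ 0.6143 -0.5822  0.0703] rect mm [ 614.5 -610.1] [100.1 120.7] 78.5
546 px 387.0 213.0 mean [ 0.5923 -0.321   0.0795] rect mm [ 593.4 -324.5] [59.6 55.2] 7.1
94 px 394.0 213.0 mean [ 0.5925 -0.3242  0.1274] rect mm [ 592.7 -325.9] [20.6 20.2] 22.3
pos [0.4899 0.2893 0.2384] delta [ 0.0022 -0.      0.1264] yaw 1.5281
```

Converted, 0.126 m / 0.75 = 0.168, 0.115 m / 0.75 = 0.1533.

Request:
move_arm([
  {"delta_pos": [0.0027,0,0.0533],"turn": [0,0,0],"fingers": 0},
  {"delta_pos": [0.0027,0,0.1067],"turn": [0,0,0],"fingers": 0},
  {"delta_pos": [0.0027,0,0.1533],"turn": [0,0,0],"fingers": 0},
  {"delta_pos": [0.0027,0,0.168],"turn": [0,0,0],"fingers": 0},
  {"delta_pos": [0.0027,0,0.168],"turn": [0,0,0],"fingers": 0.2},
  {"delta_pos": [0.0027,0,0.168],"turn": [0,0,0],"fingers": 0.5},
  {"delta_pos": [0.0027,0,0.168],"turn": [0,0,0],"fingers": 1},
  {"delta_pos": [0.0027,0,0.168],"turn": [0,0,0],"fingers": 1},
  {"delta_pos": [0.0027,0,0.168],"turn": [0,0,0],"fingers": 1},
  {"delta_pos": [0.0027,0,0.168],"turn": [0,0,0],"fingers": 1},
  {"delta_pos": [0.0027,0,0.168],"turn": [0,0,0],"fingers": 1},
])

```text
clock: 10.6
position: [0.4898, 0.2933, 0.1132]
ee_rot: [0.721, 0.693, 0.001, 0.0]
ft_force: [0.8, -0.8, 5.8]
grip_width: 0.253
grasp_force: 40.6
```

Converted, -0.514 m / 0.75 = -0.6853, 0.113 m / 0.75 = 0.1507.

Request:
move_arm([
  {"delta_pos": [0,0,-0.0267],"turn": [0,0,0],"fingers": 1},
  {"delta_pos": [0,0,-0.0667],"turn": [0,0,0],"fingers": 1},
  {"delta_pos": [-0.04,0.008,-0.1067],"turn": [0,0,0],"fingers": 1},
  {"delta_pos": [-0.1067,0.0227,-0.1067],"turn": [0,0,0],"fingers": 1},
  {"delta_pos": [-0.1867,0.0413,-0.1067],"turn": [0,0,0],"fingers": 1},
  {"delta_pos": [-0.2667,0.0587,-0.1067],"turn": [0,0,0],"fingers": 1},
  {"delta_pos": [-0.3467,0.076,-0.1067],"turn": [0,0,0],"fingers": 1},
  {"delta_pos": [-0.4267,0.0933,-0.1067],"turn": [0,0,0],"fingers": 1},
  {"delta_pos": [-0.5067,0.112,-0.1067],"turn": [0,0,0],"fingers": 1},
  {"delta_pos": [-0.5867,0.1293,-0.1067],"turn": [0,0,0],"fingers": 1},
  {"delta_pos": [-0.6533,0.144,-0.1067],"turn": [0,0,0],"fingers": 1},
  {"delta_pos": [-0.6853,0.1507,-0.1067],"turn": [0,0,0],"fingers": 1},
])

```text
clock: 12.1
position: [0.581, -0.2284, 0.1928]
ee_rot: [0.722, 0.692, -0.0, 0.0]
ft_force: [-0.4, 0.7, -1.8]
grip_width: 0.251
grasp_force: 39.6
```

Converted, 0.07 m / 0.75 = 0.0933, 0.06 m / 0.75 = 0.08.

Request:
move_arm([
  {"delta_pos": [0,0,0.0133],"turn": [0,0,0],"fingers": 1},
  {"delta_pos": [0,0,0.0467],"turn": [0,0,0],"fingers": 1},
  {"delta_pos": [0,0,0.08],"turn": [0,0,0],"fingers": 1},
  {"delta_pos": [0,0,0.0933],"turn": [0,0,0],"fingers": 1},
  {"delta_pos": [0,0,0.0933],"turn": [0,0,0],"fingers": 1},
  {"delta_pos": [0,0,0.0933],"turn": [0,0,0],"fingers": 1},
])

```text
clock: 12.85
position: [0.5821, -0.2247, 0.1235]
ee_rot: [0.721, 0.693, 0.0, 0.001]
ft_force: [-1.0, -0.2, -2.0]
grip_width: 0.252
grasp_force: 39.6
```

Request:
move_arm([
  {"delta_pos": [0,0,0.0107],"turn": [0,0,0],"fingers": 1},
  {"delta_pos": [0,0,0.016],"turn": [0,0,0],"fingers": 1},
  {"delta_pos": [0,0,0.0193],"turn": [0,0,0],"fingers": 1},
  {"delta_pos": [0,0,0.0193],"turn": [0,0,0],"fingers": 1},
  {"delta_pos": [0,0,0.0193],"turn": [0,0,0],"fingers": 1},
  {"delta_pos": [0,0,0.0193],"turn": [0,0,0],"fingers": 0.6},
  {"delta_pos": [0,0,0.0193],"turn": [0,0,0],"fingers": 0.3},
  {"delta_pos": [0,0,0.0193],"turn": [0,0,0],"fingers": 0},
  {"delta_pos": [0,0,0.0193],"turn": [0,0,0],"fingers": 0},
  {"delta_pos": [0,0,-0.0133],"turn": [0,0,0],"fingers": 0},
  {"delta_pos": [0,0,-0.08],"turn": [0,0,0],"fingers": 0},
  {"delta_pos": [0,0,-0.1533],"turn": [0,0,0],"fingers": 0},
])

```text
clock: 14.35
position: [0.581, -0.2249, 0.2383]
ee_rot: [0.721, 0.693, -0.0, -0.001]
ft_force: [0.8, -0.5, -0.2]
grip_width: 0.999
grasp_force: 0.0
```

Converted, 0.601 m / 0.75 = 0.8013, 0.575 m / 0.75 = 0.7667, 0.01 rad / 6.2832 = 0.0016.

Request:
move_arm([
  {"delta_pos": [0.0533,-0.0107,0],"turn": [0,0,0],"fingers": 0},
  {"delta_pos": [0.1333,-0.0267,0],"turn": [0,0,0],"fingers": 0},
  {"delta_pos": [0.2133,-0.0413,0],"turn": [0,0,0],"fingers": 0},
  {"delta_pos": [0.2933,-0.0573,0],"turn": [0,0,0],"fingers": 0},
  {"delta_pos": [0.3733,-0.0733,0],"turn": [0,0,0],"fingers": 0},
  {"delta_pos": [0.4533,-0.088,0],"turn": [0,0,0],"fingers": 0},
  {"delta_pos": [0.5333,-0.104,0],"turn": [0,0,0],"fingers": 0},
  {"delta_pos": [0.6133,-0.12,0],"turn": [0,0,0],"fingers": 0},
  {"delta_pos": [0.6933,-0.136,0],"turn": [0,0,0],"fingers": 0},
  {"delta_pos": [0.7667,-0.1493,0],"turn": [0,0,0],"fingers": 0},
  {"delta_pos": [0.8013,-0.156,0],"turn": [0,0,0.0016],"fingers": 0},
  {"delta_pos": [0.8013,-0.156,0],"turn": [0,0,0.0016],"fingers": 0},
])

```text
clock: 15.85
position: [0.487, 0.3826, 0.2371]
ee_rot: [0.723, 0.691, -0.0, -0.001]
ft_force: [-0.6, -1.9, -0.5]
grip_width: 1.001
grasp_force: 0.0
```

```bash
python3 - <<'E'
from h import *
get_obs(); c=camera("top");P=cloud(c); cv2.imwrite("pics/top1.png",cv2.cvtColor(c["color"],cv2.COLOR_RGB2BGR))
comps(P,(P[...,1]<-.1)&(P[...,1]>-.45)&(P[...,2]>.1)&(P[...,2]<.25)&(P[...,0]<.7),30)
c,P=wrist()
comps(P,(P[...,2]>.112)&(P[...,2]<.145))
to(.490,.3812,.112)
E
```

```text
94 px 394.0 213.0 mean [ 0.5925 -0.324   0.1275] rect mm [ 593.1 -326. ] [20.5 20.9] 88.5
110 px 351.0 216.0 mean [ 0.582  -0.2262  0.1285] rect mm [ 581.9 -227.5] [20.8 22.5] 0.2
1097 px 260.0 192.0 mean [0.4902 0.3837 0.1314] rect mm [490.1 381.4] [22.4 22. ] 85.8
pos [0.4889 0.3795 0.2371] delta [0.0018 0.001  0.1251] yaw 1.5206
```

Converted, 0.125 m / 0.75 = 0.1667, 0.001 m / 0.75 = 0.0013, 0.01 rad / 6.2832 = 0.0016.

Request:
move_arm([
  {"delta_pos": [0.0013,0.0013,0.0533],"turn": [0,0,0.0016],"fingers": 0},
  {"delta_pos": [0.0013,0.0013,0.1067],"turn": [0,0,0.0016],"fingers": 0},
  {"delta_pos": [0.0013,0.0013,0.1533],"turn": [0,0,0.0016],"fingers": 0},
  {"delta_pos": [0.0013,0.0013,0.1667],"turn": [0,0,0.0016],"fingers": 0},
  {"delta_pos": [0.0013,0.0013,0.1667],"turn": [0,0,0.0016],"fingers": 0.2},
  {"delta_pos": [0.0013,0.0013,0.1667],"turn": [0,0,0.0016],"fingers": 0.5},
  {"delta_pos": [0.0013,0.0013,0.1667],"turn": [0,0,0.0016],"fingers": 1},
  {"delta_pos": [0.0013,0.0013,0.1667],"turn": [0,0,0.0016],"fingers": 1},
  {"delta_pos": [0.0013,0.0013,0.1667],"turn": [0,0,0.0016],"fingers": 1},
  {"delta_pos": [0.0013,0.0013,0.1667],"turn": [0,0,0.0016],"fingers": 1},
  {"delta_pos": [0.0013,0.0013,0.1667],"turn": [0,0,0.0016],"fingers": 1},
])

```text
clock: 17.32
position: [0.4902, 0.3814, 0.1132]
ee_rot: [0.728, 0.685, 0.001, 0.0]
ft_force: [0.8, -0.7, 6.7]
grip_width: 0.251
grasp_force: 40.3
```

Converted, -0.54 m / 0.75 = -0.72, -0.05 m / 0.75 = -0.0667.

Request:
move_arm([
  {"delta_pos": [0,0,-0.0267],"turn": [0,0,0],"fingers": 1},
  {"delta_pos": [0,0,-0.0667],"turn": [0,0,0],"fingers": 1},
  {"delta_pos": [-0.04,0.0027,-0.1067],"turn": [0,0,0],"fingers": 1},
  {"delta_pos": [-0.1067,0.0067,-0.1067],"turn": [0,0,0],"fingers": 1},
  {"delta_pos": [-0.1867,0.0107,-0.1067],"turn": [0,0,0],"fingers": 1},
  {"delta_pos": [-0.2667,0.0147,-0.1067],"turn": [0,0,0],"fingers": 1},
  {"delta_pos": [-0.3467,0.02,-0.1067],"turn": [0,0,0],"fingers": 1},
  {"delta_pos": [-0.4267,0.024,-0.1067],"turn": [0,0,0],"fingers": 1},
  {"delta_pos": [-0.5067,0.0293,-0.1067],"turn": [0,0,0],"fingers": 1},
  {"delta_pos": [-0.5867,0.0333,-0.1067],"turn": [0,0,0],"fingers": 1},
  {"delta_pos": [-0.6533,0.0373,-0.1067],"turn": [0,0,0],"fingers": 1},
  {"delta_pos": [-0.72,0.0413,-0.1067],"turn": [0,0,0],"fingers": 1},
])

```text
clock: 18.82
position: [0.488, -0.161, 0.1933]
ee_rot: [0.728, 0.686, 0.0, 0.0]
ft_force: [1.8, -0.1, -2.4]
grip_width: 0.253
grasp_force: 39.6
```

Converted, -0.125 m / 0.75 = -0.1667, -0.1 m / 0.75 = -0.1333.

Request:
move_arm([
  {"delta_pos": [-0.0667,0.004,0],"turn": [0,0,0],"fingers": 1},
  {"delta_pos": [-0.1333,0.008,0],"turn": [0,0,0],"fingers": 1},
  {"delta_pos": [-0.1667,0.0093,0],"turn": [0,0,0],"fingers": 1},
  {"delta_pos": [-0.1667,0.0093,0.0133],"turn": [0,0,0],"fingers": 1},
  {"delta_pos": [-0.1667,0.0093,0.0533],"turn": [0,0,0],"fingers": 1},
  {"delta_pos": [-0.1667,0.0093,0.08],"turn": [0,0,0],"fingers": 1},
  {"delta_pos": [-0.1667,0.0093,0.0933],"turn": [0,0,0],"fingers": 1},
  {"delta_pos": [-0.1667,0.0093,0.0933],"turn": [0,0,0],"fingers": 1},
  {"delta_pos": [-0.1667,0.0093,0.0933],"turn": [0,0,0],"fingers": 1},
])

```text
clock: 19.95
position: [0.4883, -0.2848, 0.1233]
ee_rot: [0.728, 0.686, 0.0, 0.001]
ft_force: [-0.6, -0.2, -1.5]
grip_width: 0.253
grasp_force: 39.6
```

Converted, -0.115 m / 0.75 = -0.1533, -0.06 m / 0.75 = -0.08.

Request:
move_arm([
  {"delta_pos": [0,0,0.0107],"turn": [0,0,0],"fingers": 1},
  {"delta_pos": [0,0,0.016],"turn": [0,0,0],"fingers": 1},
  {"delta_pos": [0,0,0.0193],"turn": [0,0,0],"fingers": 1},
  {"delta_pos": [0,0,0.0193],"turn": [0,0,0],"fingers": 1},
  {"delta_pos": [0,0,0.0193],"turn": [0,0,0],"fingers": 1},
  {"delta_pos": [0,0,0.0193],"turn": [0,0,0],"fingers": 0.6},
  {"delta_pos": [0,0,0.0193],"turn": [0,0,0],"fingers": 0.3},
  {"delta_pos": [0,0,0.0193],"turn": [0,0,0],"fingers": 0},
  {"delta_pos": [0,0,0.0193],"turn": [0,0,0],"fingers": 0},
  {"delta_pos": [0,0,-0.0133],"turn": [0,0,0],"fingers": 0},
  {"delta_pos": [0,0,-0.08],"turn": [0,0,0],"fingers": 0},
  {"delta_pos": [0,0,-0.1533],"turn": [0,0,0],"fingers": 0},
])

```text
clock: 21.45
position: [0.4873, -0.2848, 0.2383]
ee_rot: [0.728, 0.686, -0.0, -0.001]
ft_force: [0.4, -0.6, -0.1]
grip_width: 0.999
grasp_force: 0.0
```

Converted, 0.535 m / 0.75 = 0.7133, 0.51 m / 0.75 = 0.68.

Request:
move_arm([
  {"delta_pos": [0.0533,0,0],"turn": [0,0,0],"fingers": 0},
  {"delta_pos": [0.1333,0,0],"turn": [0,0,0],"fingers": 0},
  {"delta_pos": [0.2133,0,0],"turn": [0,0,0],"fingers": 0},
  {"delta_pos": [0.2933,0,0],"turn": [0,0,0],"fingers": 0},
  {"delta_pos": [0.3733,0,0],"turn": [0,0,0],"fingers": 0},
  {"delta_pos": [0.4533,0,0],"turn": [0,0,0],"fingers": 0},
  {"delta_pos": [0.5333,0,0],"turn": [0,0,0],"fingers": 0},
  {"delta_pos": [0.6133,0,0],"turn": [0,0,0],"fingers": 0},
  {"delta_pos": [0.68,0,0],"turn": [0,0,0],"fingers": 0},
  {"delta_pos": [0.7133,0,0],"turn": [0,0,0],"fingers": 0},
  {"delta_pos": [0.7133,0,0],"turn": [0,0,0],"fingers": 0},
  {"delta_pos": [0.7133,0,0],"turn": [0,0,0],"fingers": 0},
])

```text
clock: 22.95
position: [0.52, 0.2481, 0.2371]
ee_rot: [0.728, 0.685, -0.0, 0.0]
ft_force: [0.3, -1.0, 0.2]
grip_width: 1.002
grasp_force: 0.0
```

```bash
python3 - <<'E'
from h import *
t=camera("top");Pt=cloud(t); cv2.imwrite("pics/top2.png",cv2.cvtColor(t["color"],cv2.COLOR_RGB2BGR))
comps(Pt,(Pt[...,1]<-.1)&(Pt[...,1]>-.45)&(Pt[...,2]>.1)&(Pt[...,2]<.25)&(Pt[...,0]<.7),30)
c,P=wrist(); cv2.imwrite("pics/w2.png",cv2.cvtColor(c["color"],cv2.COLOR_RGB2BGR)); np.savez("w2.npz",P=P,color=c["color"])
print("lid");comps(P,(P[...,2]>.045)&(P[...,2]<.065),60)
g=c["color"].astype(int).sum(-1)
for th in (150,200,250):
    print("dark",th);comps(P,(P[...,2]<.02)&(g<th),800)
to(.555,.316,.242)
E
```

```text
95 px 394.0 213.0 mean [ 0.5924 -0.3241  0.1275] rect mm [ 592.9 -325.4] [21.  19.9] 9.4
110 px 351.0 216.0 mean [ 0.582  -0.2261  0.1291] rect mm [ 581.9 -227. ] [20.8 21.8] 0.3
117 px 376.0 258.0 mean [ 0.4892 -0.2835  0.1286] rect mm [ 488.5 -285.3] [22.4 21.9] 87.6
lid
2052 px 291.0 88.0 mean [0.554  0.3189 0.0547] rect mm [554.  318.5] [42.9 42.9] 32.5
dark 150
3235 px 490.0 158.0 mean [0.7656 0.2337 0.0082] rect mm [778.5 234.8] [76.2 71.9] 43.5
3273 px 229.0 203.0 mean [0.4866 0.2008 0.0057] rect mm [486.7 199.5] [73.1 73. ] 41.1
dark 200
3656 px 207.0 41.0 mean [0.4797 0.3663 0.0056] rect mm [489.3 367. ] [70.5 64.5] 88.1
973 px 289.0 186.0 mean [0.5502 0.2107 0.0077] rect mm [575.5 237.4] [291.2 125.7] 59.0
4365 px 223.0 119.0 mean [0.4882 0.2914 0.0056] rect mm [488.7 290.2] [67.8 69.2] 88.5
3311 px 489.0 158.0 mean [0.7654 0.2335 0.0081] rect mm [778.8 234.7] [77.2 72.5] 43.4
3408 px 229.0 203.0 mean [0.4865 0.2007 0.0057] rect mm [486.4 199.7] [75.2 74.6] 86.8
dark 250
5420 px 217.0 39.0 mean [0.4894 0.3676 0.0056] rect mm [489.6 366.8] [71.5 66.1] 88.7
1526 px 290.0 183.0 mean [0.5518 0.2144 0.0074] rect mm [521.3 269.3] [254.8 146. ] 88.7
4672 px 225.0 119.0 mean [0.4898 0.2919 0.0055] rect mm [494.6 289.8] [69.2 81.8] 88.6
3351 px 489.0 158.0 mean [0.7653 0.2336 0.008 ] rect mm [779.5 234.9] [78.4 73.2] 43.4
3577 px 229.0 203.0 mean [0.4865 0.2003 0.0056] rect mm [485.3 199. ] [77.5 77.4] 20.0
pos [0.5202 0.2476 0.2373] delta [ 0.0704  0.0305 -0.0048] yaw 1.5088
```

View pics/w2.png

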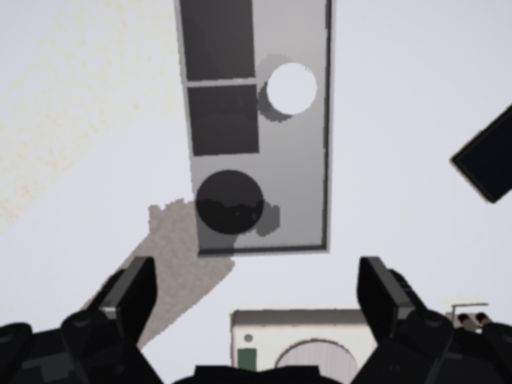

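Wrist view: pads are empty (round disc at (229,203), square at (223,119), oblong at top), with the jar lid at (291,88) → (.554,.3185). All three racks are on the mat. Moving to the jar.

Converted, 0.12 m / 0.75 = 0.16, 0.1 m / 0.75 = 0.1333.

Request:
move_arm([
  {"delta_pos": [0.0667,0.0267,0.0267],"turn": [0,0,0],"fingers": 0},
  {"delta_pos": [0.0973,0.0387,0.08],"turn": [0,0,0],"fingers": 0},
  {"delta_pos": [0.0973,0.0387,0.1333],"turn": [0,0,0],"fingers": 0},
  {"delta_pos": [0.0973,0.0387,0.16],"turn": [0,0,0],"fingers": 0},
  {"delta_pos": [0.0973,0.0387,0.16],"turn": [0,0,0],"fingers": 0},
  {"delta_pos": [0.0973,0.0387,0.16],"turn": [0,0,0],"fingers": 0},
])

```text
clock: 23.8
position: [0.554, 0.3202, 0.1192]
ee_rot: [0.728, 0.685, 0.001, 0.0]
ft_force: [0.7, 0.2, 0.2]
grip_width: 1.0
grasp_force: 0.0
```

```bash
python3 - <<'E'
from h import *
c,P=wrist()
print("lid");comps(P,(P[...,2]>.045)&(P[...,2]<.065),60)
to(.554,.3185,.043)
E
```

```text
lid
3963 px 258.0 217.0 mean [0.554  0.3204 0.0543] rect mm [554.  318.8] [43.1 43.2] 33.7
pos [0.554  0.3203 0.1193] delta [-0.0019 -0.0001  0.0763] yaw 1.51
```

Converted, 0.076 m / 0.75 = 0.1013, 0.06 m / 0.75 = 0.08.

Request:
move_arm([
  {"delta_pos": [-0.0013,0,0.04],"turn": [0,0,0],"fingers": 0},
  {"delta_pos": [-0.0013,0,0.08],"turn": [0,0,0],"fingers": 0},
  {"delta_pos": [-0.0013,0,0.1013],"turn": [0,0,0],"fingers": 0},
  {"delta_pos": [-0.0013,0,0.1013],"turn": [0,0,0],"fingers": 0},
  {"delta_pos": [-0.0013,0,0.1013],"turn": [0,0,0],"fingers": 0.2},
  {"delta_pos": [-0.0013,0,0.1013],"turn": [0,0,0],"fingers": 0.4},
  {"delta_pos": [-0.0013,0,0.1013],"turn": [0,0,0],"fingers": 0.6},
  {"delta_pos": [-0.0013,0,0.1013],"turn": [0,0,0],"fingers": 1},
  {"delta_pos": [-0.0013,0,0.1013],"turn": [0,0,0],"fingers": 1},
  {"delta_pos": [-0.0013,0,0.1013],"turn": [0,0,0],"fingers": 1},
], force=30)

```text
clock: 25.1
position: [0.5536, 0.3196, 0.0425]
ee_rot: [0.728, 0.686, 0.001, 0.0]
ft_force: [-0.7, -1.4, 5.8]
grip_width: 0.501
grasp_force: 29.8
```

Converted, -0.326 m / 0.75 = -0.4347, -0.08 m / 0.75 = -0.1067.

Request:
move_arm([
  {"delta_pos": [0,0,-0.0267],"turn": [0,0,0],"fingers": 1},
  {"delta_pos": [0,0,-0.0667],"turn": [0,0,0],"fingers": 1},
  {"delta_pos": [-0.04,0.0053,-0.1067],"turn": [0,0,0],"fingers": 1},
  {"delta_pos": [-0.1067,0.0133,-0.1067],"turn": [0,0,0],"fingers": 1},
  {"delta_pos": [-0.1733,0.0213,-0.1067],"turn": [0,0,0],"fingers": 1},
  {"delta_pos": [-0.2533,0.0307,-0.1067],"turn": [0,0,0],"fingers": 1},
  {"delta_pos": [-0.3333,0.0413,-0.1067],"turn": [0,0,0],"fingers": 1},
  {"delta_pos": [-0.4,0.0493,-0.1067],"turn": [0,0,0],"fingers": 1},
  {"delta_pos": [-0.4347,0.0533,-0.1067],"turn": [0,0,0],"fingers": 1},
  {"delta_pos": [-0.4347,0.0533,-0.1067],"turn": [0,0,0],"fingers": 1},
  {"delta_pos": [-0.4347,0.0533,-0.08],"turn": [0,0,0],"fingers": 1},
  {"delta_pos": [-0.4347,0.0533,-0.08],"turn": [0,0,0],"fingers": 1},
])

```text
clock: 26.6
position: [0.572, -0.0072, 0.0994]
ee_rot: [0.727, 0.686, -0.001, -0.001]
ft_force: [-0.8, -0.8, -1.4]
grip_width: 0.504
grasp_force: 30.8
```

```bash
python3 - <<'E'
from h import *
c,P=wrist()
print("pan");comps(P,(P[...,2]>.040)&(P[...,2]<.048),60)
to(.574,-.0085,.083)
E
```

```text
pan
12199 px 264.0 194.0 mean [0.5764 0.0094 0.0426] rect mm [575.5   5.5] [69.5 99.4] 85.3
pos [ 0.5725 -0.0072  0.1003] delta [-0.0012  0.0016  0.0173] yaw 1.513
```

Converted, 0.017 m / 0.75 = 0.0227, -0.001 m / 0.75 = -0.0013.

Request:
move_arm([
  {"delta_pos": [-0.0013,0.0027,0.0107],"turn": [0,0,0],"fingers": 1},
  {"delta_pos": [-0.0013,0.0027,0.0173],"turn": [0,0,0],"fingers": 1},
  {"delta_pos": [-0.0013,0.0027,0.0227],"turn": [0,0,0],"fingers": 1},
  {"delta_pos": [-0.0013,0.0027,0.0227],"turn": [0,0,0],"fingers": 1},
  {"delta_pos": [-0.0013,0.0027,0.0227],"turn": [0,0,0],"fingers": 1},
])

```text
clock: 27.28
position: [0.5755, -0.0097, 0.0845]
ee_rot: [0.728, 0.686, 0.0, 0.0]
ft_force: [0.5, -0.5, -1.3]
grip_width: 0.505
grasp_force: 30.8
```

Converted, 0.002 m / 0.75 = 0.0027, 0.001 m / 0.75 = 0.0013.

Request:
move_arm([
  {"delta_pos": [0,0,0.0013],"turn": [0,0,0],"fingers": 1},
  {"delta_pos": [0,0,0.0027],"turn": [0,0,0],"fingers": 1},
  {"delta_pos": [0,0,0.0027],"turn": [0,0,0],"fingers": 1},
  {"delta_pos": [0,0,0.0027],"turn": [0,0,0],"fingers": 1},
])

```text
clock: 27.78
position: [0.5755, -0.0097, 0.0825]
ee_rot: [0.728, 0.686, 0.0, 0.0]
ft_force: [-0.6, 0.1, 0.7]
grip_width: 0.501
grasp_force: 31.0
```

Converted, -0.157 m / 0.75 = -0.2093, -0.13 m / 0.75 = -0.1733.

Request:
move_arm([
  {"delta_pos": [0,0,0],"turn": [0,0,0],"fingers": 0.45},
  {"delta_pos": [0,0,0],"turn": [0,0,0],"fingers": 0.3},
  {"delta_pos": [0,0,0],"turn": [0,0,0],"fingers": 0},
  {"delta_pos": [0,0,0],"turn": [0,0,0],"fingers": 0},
  {"delta_pos": [0,0,0],"turn": [0,0,0],"fingers": 0},
  {"delta_pos": [0,0,-0.0267],"turn": [0,0,0],"fingers": 0},
  {"delta_pos": [0,0,-0.0933],"turn": [0,0,0],"fingers": 0},
  {"delta_pos": [0,0,-0.1733],"turn": [0,0,0],"fingers": 0},
  {"delta_pos": [-0.04,-0.0107,-0.2093],"turn": [0,0,0],"fingers": 0},
  {"delta_pos": [-0.1067,-0.0267,-0.2093],"turn": [0,0,0],"fingers": 0},
  {"delta_pos": [-0.16,-0.04,-0.2093],"turn": [0,0,0],"fingers": 0},
  {"delta_pos": [-0.16,-0.04,-0.2093],"turn": [0,0,0],"fingers": 0},
])

```text
clock: 29.28
position: [0.5374, -0.1315, 0.2406]
ee_rot: [0.73, 0.684, -0.0, 0.001]
ft_force: [-0.5, 0.9, 1.2]
grip_width: 1.0
grasp_force: 0.0
```

```bash
python3 - <<'E'
from h import *
c,P=wrist(); cv2.imwrite("pics/w3.png",cv2.cvtColor(c["color"],cv2.COLOR_RGB2BGR))
print("lid");comps(P,(P[...,2]>.085)&(P[...,2]<.105),60)
print("pan");comps(P,(P[...,2]>.040)&(P[...,2]<.047),600)
t=camera("top");P=cloud(t)
print("top lid");comps(P,(P[...,2]>.085)&(P[...,2]<.105)&(abs(P[...,1])<.1)&(P[...,0]<.7),60)
print("racks");comps(P,(P[...,1]<-.1)&(P[...,1]>-.45)&(P[...,2]>.1)&(P[...,2]<.14)&(P[...,0]<.7),30)
to(.4885,-.2843,.24)
E
```

```text
lid
2565 px 297.0 22.0 mean [ 0.5742 -0.0145  0.0946] rect mm [574.6 -16.2] [32.5 43.7] 86.3
192 px 311.0 255.0 mean [ 0.5819 -0.2071  0.0859] rect mm [ 581.8 -207.5] [15.  14.9] 80.8
177 px 332.0 254.0 mean [ 0.6008 -0.2081  0.086 ] rect mm [ 600.8 -208.2] [14.7 15. ] 19.6
178 px 290.0 255.0 mean [ 0.5628 -0.2065  0.0859] rect mm [ 562.5 -206.6] [14.7 15.3] 47.7
240 px 325.0 272.0 mean [ 0.5943 -0.2245  0.0884] rect mm [ 591.3 -223.4] [14.7 33.8] 67.8
170 px 290.0 274.0 mean [ 0.562  -0.2255  0.0859] rect mm [ 562.3 -225.9] [15.7 14.1] 88.0
65 px 334.0 289.0 mean [ 0.6033 -0.245   0.0859] rect mm [ 603.8 -245.2] [ 6.1 14.7] 11.8
158 px 290.0 291.0 mean [ 0.5615 -0.2445  0.0858] rect mm [ 561.3 -244.2] [15.  14.8] 40.0
152 px 197.0 302.0 mean [ 0.4717 -0.2503  0.0859] rect mm [ 471.7 -250.6] [15.1 14.9] 67.6
142 px 235.0 302.0 mean [ 0.5075 -0.2531  0.0859] rect mm [ 507.5 -252.7] [14.  14.5] 83.7
138 px 198.0 321.0 mean [ 0.4701 -0.2719  0.0858] rect mm [ 469.9 -272.2] [15.5 14. ] 82.8
151 px 235.0 321.0 mean [ 0.5059 -0.2747  0.0858] rect mm [ 505.6 -274.6] [15.  14.8] 85.7
226 px 
[... 377 characters left out ...]
an [ 0.6127 -0.3222  0.086 ] rect mm [ 612.1 -322.5] [14.3 15.7] 33.6
128 px 236.0 356.0 mean [ 0.5032 -0.3176  0.0858] rect mm [ 503.2 -317.7] [14.4 14.7] 74.8
188 px 328.0 362.0 mean [ 0.5956 -0.3256  0.0916] rect mm [ 600.8 -329.3] [14.7 39.9] 47.4
112 px 302.0 360.0 mean [ 0.5703 -0.3267  0.0857] rect mm [ 570.4 -326.1] [12.6 14.4] 88.1
pan
5716 px 287.0 45.0 mean [ 0.571  -0.0248  0.0427] rect mm [573.4 -24.1] [69.7 99.5] 86.2
top lid
262 px 258.0 217.0 mean [ 0.5757 -0.0118  0.096 ] rect mm [575.3 -11.2] [40.5 40.6] 1.2
racks
95 px 394.0 213.0 mean [ 0.5924 -0.3242  0.1274] rect mm [ 592.8 -326.1] [20.5 20.5] 22.8
pos [ 0.5384 -0.1274  0.2405] delta [-0.1597 -0.0404  0.0004] yaw 1.5106
```

View pics/w3.png

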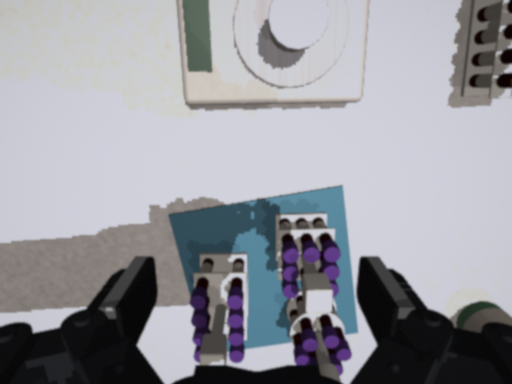

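Jar lid at (298,22) sits in the pan ring, and the top-view centres coincide within 1 mm. All racks are standing on the mat. Now the oblong rack, first back.

Converted, -0.159 m / 0.75 = -0.212, -0.04 m / 0.75 = -0.0533.

Request:
move_arm([
  {"delta_pos": [-0.0667,-0.016,0],"turn": [0,0,0],"fingers": 0},
  {"delta_pos": [-0.1333,-0.0333,0],"turn": [0,0,0],"fingers": 0},
  {"delta_pos": [-0.1933,-0.048,0],"turn": [0,0,0],"fingers": 0},
  {"delta_pos": [-0.212,-0.0533,0],"turn": [0,0,0],"fingers": 0},
  {"delta_pos": [-0.212,-0.0533,0.0267],"turn": [0,0,0],"fingers": 0},
  {"delta_pos": [-0.212,-0.0533,0.0667],"turn": [0,0,0],"fingers": 0},
  {"delta_pos": [-0.212,-0.0533,0.0933],"turn": [0,0,0],"fingers": 0},
  {"delta_pos": [-0.212,-0.0533,0.0933],"turn": [0,0,0],"fingers": 0},
  {"delta_pos": [-0.212,-0.0533,0.0933],"turn": [0,0,0],"fingers": 0},
])

```text
clock: 30.5
position: [0.4898, -0.2831, 0.1706]
ee_rot: [0.727, 0.686, 0.0, 0.001]
ft_force: [0.2, 0.2, -0.3]
grip_width: 1.0
grasp_force: 0.0
```

```bash
python3 - <<'E'
from h import *
to(.4885,-.2848,.109)
c,P=wrist()
comps(P,(P[...,2]>.112)&(P[...,2]<.145))
E
```

```text
pos [ 0.4898 -0.2831  0.1706] delta [-0.0017 -0.0013  0.0616] yaw 1.5125
2651 px 431.0 116.0 mean [ 0.5783 -0.2261  0.1274] rect mm [ 580.8 -226.7] [22.2 22.4] 86.9
1848 px 254.0 230.0 mean [ 0.4875 -0.2817  0.1276] rect mm [ 487.4 -284.1] [22. 22.] 86.2
1656 px 433.0 284.0 mean [ 0.5891 -0.3225  0.1258] rect mm [ 591.3 -325.2] [21.4 21.8] 78.3
```

Converted, 0.0615 m / 0.75 = 0.082, -0.001 m / 0.75 = -0.0013.

Request:
move_arm([
  {"delta_pos": [-0.0013,-0.0027,0.04],"turn": [0,0,0],"fingers": 0},
  {"delta_pos": [-0.0013,-0.0027,0.0733],"turn": [0,0,0],"fingers": 0},
  {"delta_pos": [-0.0013,-0.0027,0.082],"turn": [0,0,0],"fingers": 0},
  {"delta_pos": [-0.0013,-0.0027,0.082],"turn": [0,0,0],"fingers": 0.2},
  {"delta_pos": [-0.0013,-0.0027,0.082],"turn": [0,0,0],"fingers": 0.5},
  {"delta_pos": [-0.0013,-0.0027,0.082],"turn": [0,0,0],"fingers": 1},
  {"delta_pos": [-0.0013,-0.0027,0.082],"turn": [0,0,0],"fingers": 1},
  {"delta_pos": [-0.0013,-0.0027,0.082],"turn": [0,0,0],"fingers": 1},
  {"delta_pos": [-0.0013,-0.0027,0.082],"turn": [0,0,0],"fingers": 1},
  {"delta_pos": [-0.0013,-0.0027,0.082],"turn": [0,0,0],"fingers": 1},
], force=40)

```text
clock: 31.8
position: [0.4872, -0.2851, 0.1084]
ee_rot: [0.728, 0.686, 0.0, 0.001]
ft_force: [1.6, -0.0, 6.5]
grip_width: 0.249
grasp_force: 40.3
```

```bash
python3 - <<'E'
from h import *
t=camera("top");P=cloud(t); g=t["color"].astype(int).sum(-1)
m=(P[...,1]>.1)&(P[...,1]<.46)&(P[...,0]>.43)&(P[...,0]<.55)&(P[...,2]<.02)
cv2.imwrite("pics/topc.png",cv2.resize(cv2.cvtColor(t["color"],cv2.COLOR_RGB2BGR)[190:285,65:215],None,fx=5,fy=5,interpolation=2))
for th in (80,110,140,170): print(th);comps(P,m&(g<th),150)
to(0,0,0)
E
```

```text
80
110
211 px 97.0 250.0 mean [0.4831 0.4024 0.0066] rect mm [490.  388.4] [65.  78.3] 1.3
140
945 px 107.0 248.0 mean [0.4896 0.3779 0.0065] rect mm [489.  378.5] [99.6 67.1] 88.2
647 px 141.0 249.0 mean [0.4877 0.2879 0.0067] rect mm [487.6 288.1] [71.1 67.7] 87.6
506 px 176.0 251.0 mean [0.4849 0.1977 0.0067] rect mm [485.5 198.3] [72.1 74.3] 1.7
170
1087 px 104.0 247.0 mean [0.491  0.3839 0.0067] rect mm [497.3 382.7] [110.3  99. ] 86.7
723 px 141.0 249.0 mean [0.4879 0.288  0.0067] rect mm [488.2 288.7] [72.2 68.7] 87.5
665 px 176.0 251.0 mean [0.4863 0.1984 0.0067] rect mm [485.5 198.3] [72.1 74.3] 1.7
pos [ 0.4872 -0.2851  0.1085] delta [ 0.2555 -0.5036  0.1077] yaw 1.5108
```

View pics/topc.png

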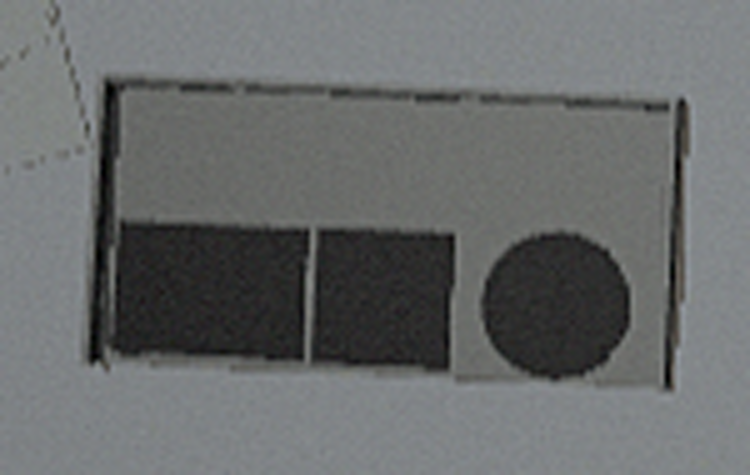

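Pads visible: oblong (212,293), square (383,298), round (556,303) in the crop. Carrying the oblong back to (.4895,.380).

Converted, 0.55 m / 0.75 = 0.7333, 0.38 m / 0.75 = 0.5067, -0.03 rad / 6.2832 = -0.0048.

Request:
move_arm([
  {"delta_pos": [0,0,-0.0267],"turn": [0,0,0],"fingers": 1},
  {"delta_pos": [0,0,-0.0667],"turn": [0,0,0],"fingers": 1},
  {"delta_pos": [0.04,-0.0027,-0.1067],"turn": [0,0,-0.0016],"fingers": 1},
  {"delta_pos": [0.1067,-0.0067,-0.1133],"turn": [0,0,-0.0032],"fingers": 1},
  {"delta_pos": [0.1867,-0.0107,-0.1133],"turn": [0,0,-0.0048],"fingers": 1},
  {"delta_pos": [0.2667,-0.0147,-0.1133],"turn": [0,0,-0.0048],"fingers": 1},
  {"delta_pos": [0.3467,-0.02,-0.1133],"turn": [0,0,-0.0048],"fingers": 1},
  {"delta_pos": [0.4267,-0.024,-0.1133],"turn": [0,0,-0.0048],"fingers": 1},
  {"delta_pos": [0.5067,-0.0293,-0.1133],"turn": [0,0,-0.0048],"fingers": 1},
  {"delta_pos": [0.5867,-0.0333,-0.1133],"turn": [0,0,-0.0048],"fingers": 1},
  {"delta_pos": [0.6667,-0.0373,-0.1133],"turn": [0,0,-0.0048],"fingers": 1},
  {"delta_pos": [0.7333,-0.0413,-0.1133],"turn": [0,0,-0.0048],"fingers": 1},
])

```text
clock: 33.35
position: [0.4881, 0.2679, 0.1935]
ee_rot: [0.717, 0.697, -0.0, 0.0]
ft_force: [0.8, -0.3, -2.2]
grip_width: 0.252
grasp_force: 39.7
```

Converted, 0.114 m / 0.75 = 0.152, 0.09 m / 0.75 = 0.12.

Request:
move_arm([
  {"delta_pos": [0.0667,-0.0067,0],"turn": [0,0,0],"fingers": 1},
  {"delta_pos": [0.12,-0.012,0],"turn": [0,0,0],"fingers": 1},
  {"delta_pos": [0.152,-0.0133,0],"turn": [0,0,0],"fingers": 1},
  {"delta_pos": [0.152,-0.0133,0.0267],"turn": [0,0,0],"fingers": 1},
  {"delta_pos": [0.152,-0.0133,0.0667],"turn": [0,0,0],"fingers": 1},
  {"delta_pos": [0.152,-0.0133,0.0867],"turn": [0,0,0],"fingers": 1},
  {"delta_pos": [0.152,-0.0133,0.0867],"turn": [0,0,0],"fingers": 1},
  {"delta_pos": [0.152,-0.0133,0.0867],"turn": [0,0,0],"fingers": 1},
  {"delta_pos": [0.152,-0.0133,0.0867],"turn": [0,0,0],"fingers": 1},
])

```text
clock: 34.48
position: [0.4826, 0.3805, 0.1288]
ee_rot: [0.718, 0.696, 0.001, 0.0]
ft_force: [0.1, 0.3, -2.1]
grip_width: 0.249
grasp_force: 39.6
```

```bash
python3 - <<'E'
from h import *
to(.4895,.380,.1125)
E
```

```text
pos [0.4826 0.3805 0.1288] delta [-0.0003  0.0069  0.0163] yaw 1.5406
```

Converted, 0.0165 m / 0.75 = 0.022, 0.007 m / 0.75 = 0.0093.

Request:
move_arm([
  {"delta_pos": [0,0.0093,0.0027],"turn": [0,0,0],"fingers": 1},
  {"delta_pos": [0,0.0093,0.0107],"turn": [0,0,0],"fingers": 1},
  {"delta_pos": [0,0.0093,0.0173],"turn": [0,0,0],"fingers": 1},
  {"delta_pos": [0,0.0093,0.022],"turn": [0,0,0],"fingers": 1},
  {"delta_pos": [0,0.0093,0.022],"turn": [0,0,0],"fingers": 1},
  {"delta_pos": [0,0.0093,0.022],"turn": [0,0,0],"fingers": 1},
])

```text
clock: 35.22
position: [0.4894, 0.3802, 0.1123]
ee_rot: [0.718, 0.696, 0.0, 0.0]
ft_force: [-1.2, -2.8, 8.6]
grip_width: 0.257
grasp_force: 41.2
```

Converted, -0.29 m / 0.75 = -0.3867, -0.23 m / 0.75 = -0.3067.

Request:
move_arm([
  {"delta_pos": [0,0,0],"turn": [0,0,0],"fingers": 0.6},
  {"delta_pos": [0,0,0],"turn": [0,0,0],"fingers": 0.3},
  {"delta_pos": [0,0,0],"turn": [0,0,0],"fingers": 0},
  {"delta_pos": [0,0,0],"turn": [0,0,0],"fingers": 0},
  {"delta_pos": [0,0,-0.0267],"turn": [0,0,0],"fingers": 0},
  {"delta_pos": [0,0,-0.08],"turn": [0,0,0],"fingers": 0},
  {"delta_pos": [-0.0133,0.0027,-0.1467],"turn": [0,0,0],"fingers": 0},
  {"delta_pos": [-0.0667,0.0133,-0.1733],"turn": [0,0,0],"fingers": 0},
  {"delta_pos": [-0.1467,0.0267,-0.1733],"turn": [0,0,0],"fingers": 0},
  {"delta_pos": [-0.2267,0.0413,-0.1733],"turn": [0,0,0],"fingers": 0},
  {"delta_pos": [-0.3067,0.056,-0.1733],"turn": [0,0,0],"fingers": 0},
  {"delta_pos": [-0.3867,0.0707,-0.1733],"turn": [0,0,0],"fingers": 0},
])

```text
clock: 36.72
position: [0.5336, 0.0869, 0.2429]
ee_rot: [0.717, 0.697, 0.001, 0.001]
ft_force: [0.6, 0.7, 0.5]
grip_width: 1.001
grasp_force: 0.0
```

Converted, -0.312 m / 0.75 = -0.416, -0.295 m / 0.75 = -0.3933.

Request:
move_arm([
  {"delta_pos": [-0.08,0.0147,0],"turn": [0,0,0],"fingers": 0},
  {"delta_pos": [-0.16,0.0293,0],"turn": [0,0,0],"fingers": 0},
  {"delta_pos": [-0.24,0.0453,0],"turn": [0,0,0],"fingers": 0},
  {"delta_pos": [-0.32,0.06,0],"turn": [0,0,0],"fingers": 0},
  {"delta_pos": [-0.3933,0.0733,0],"turn": [0,0,0],"fingers": 0},
  {"delta_pos": [-0.416,0.0773,0],"turn": [0,0,0],"fingers": 0},
  {"delta_pos": [-0.416,0.0773,0.04],"turn": [0,0,0],"fingers": 0},
  {"delta_pos": [-0.416,0.0773,0.08],"turn": [0,0,0],"fingers": 0},
  {"delta_pos": [-0.416,0.0773,0.0933],"turn": [0,0,0],"fingers": 0},
  {"delta_pos": [-0.416,0.0773,0.0933],"turn": [0,0,0],"fingers": 0},
  {"delta_pos": [-0.416,0.0773,0.0933],"turn": [0,0,0],"fingers": 0},
])

```text
clock: 38.1
position: [0.5828, -0.2249, 0.173]
ee_rot: [0.718, 0.697, 0.0, 0.001]
ft_force: [0.6, -0.6, -0.0]
grip_width: 1.0
grasp_force: 0.0
```

```bash
python3 - <<'E'
from h import *
to(.581,-.2255,.109)
c,P=wrist()
comps(P,(P[...,2]>.112)&(P[...,2]<.145))
t=camera("top");P=cloud(t)
print("oblong");comps(P,(P[...,1]>.1)&(P[...,1]<.46)&(P[...,2]>.112)&(P[...,2]<.15),20)
comps(P,(P[...,1]>.1)&(P[...,1]<.46)&(P[...,2]>.047)&(P[...,2]<.062)&(P[...,0]<.6),20)
E
```

```text
pos [ 0.5828 -0.2249  0.173 ] delta [-0.0006 -0.0019  0.064 ] yaw 1.5412
1783 px 255.0 229.0 mean [ 0.5814 -0.2236  0.1276] rect mm [ 581.2 -226.1] [22. 22.] 86.9
665 px 275.0 357.0 mean [ 0.5909 -0.317   0.1213] rect mm [ 592.4 -318.9] [ 9.9 21.4] 84.5
oblong
126 px 89.0 250.0 mean [0.4904 0.3761 0.1308] rect mm [490.3 378.1] [23.7 21.2] 89.9
278 px 107.0 247.0 mean [0.4941 0.3616 0.0546] rect mm [491.  377.7] [84.8 54. ] 88.0
```

Converted, 0.064 m / 0.75 = 0.0853, 0.03 m / 0.75 = 0.04, 0.015 rad / 6.2832 = 0.0024.

Request:
move_arm([
  {"delta_pos": [-0.0013,-0.0027,0.04],"turn": [0,0,0.0024],"fingers": 0},
  {"delta_pos": [-0.0013,-0.0027,0.0773],"turn": [0,0,0.0024],"fingers": 0},
  {"delta_pos": [-0.0013,-0.0027,0.0853],"turn": [0,0,0.0024],"fingers": 0},
  {"delta_pos": [-0.0013,-0.0027,0.0853],"turn": [0,0,0.0024],"fingers": 0.2},
  {"delta_pos": [-0.0013,-0.0027,0.0853],"turn": [0,0,0.0024],"fingers": 0.5},
  {"delta_pos": [-0.0013,-0.0027,0.0853],"turn": [0,0,0.0024],"fingers": 1},
  {"delta_pos": [-0.0013,-0.0027,0.0853],"turn": [0,0,0.0024],"fingers": 1},
  {"delta_pos": [-0.0013,-0.0027,0.0853],"turn": [0,0,0.0024],"fingers": 1},
  {"delta_pos": [-0.0013,-0.0027,0.0853],"turn": [0,0,0.0024],"fingers": 1},
  {"delta_pos": [-0.0013,-0.0027,0.0853],"turn": [0,0,0.0024],"fingers": 1},
])

```text
clock: 39.45
position: [0.5805, -0.2261, 0.1079]
ee_rot: [0.723, 0.691, 0.0, 0.001]
ft_force: [-0.7, 0.3, 6.6]
grip_width: 0.255
grasp_force: 43.0
```

Converted, 0.48 m / 0.75 = 0.64, 0.15 m / 0.75 = 0.2.

Request:
move_arm([
  {"delta_pos": [0,0,-0.04],"turn": [0,0,0],"fingers": 1},
  {"delta_pos": [0,0,-0.0933],"turn": [0,0,0],"fingers": 1},
  {"delta_pos": [0.0267,-0.0267,-0.1333],"turn": [0,0,0],"fingers": 1},
  {"delta_pos": [0.0667,-0.08,-0.1467],"turn": [0,0,0],"fingers": 1},
  {"delta_pos": [0.1333,-0.12,-0.1467],"turn": [0,0,0],"fingers": 1},
  {"delta_pos": [0.2,-0.132,-0.1467],"turn": [0,0,0],"fingers": 1},
  {"delta_pos": [0.28,-0.136,-0.1467],"turn": [0,0,0],"fingers": 1},
  {"delta_pos": [0.36,-0.1387,-0.1467],"turn": [0,0,0],"fingers": 1},
  {"delta_pos": [0.44,-0.1427,-0.1467],"turn": [0,0,0],"fingers": 1},
  {"delta_pos": [0.52,-0.1467,-0.1467],"turn": [0,0,0],"fingers": 1},
  {"delta_pos": [0.5867,-0.1493,-0.1467],"turn": [0,0,0],"fingers": 1},
  {"delta_pos": [0.64,-0.152,-0.1467],"turn": [0,0,0],"fingers": 1},
])

```text
clock: 40.95
position: [0.487, 0.2606, 0.2168]
ee_rot: [0.722, 0.691, -0.0, -0.0]
ft_force: [0.3, 0.3, -2.0]
grip_width: 0.254
grasp_force: 41.9
```

Converted, 0.085 m / 0.75 = 0.1133, 0.08 m / 0.75 = 0.1067.

Request:
move_arm([
  {"delta_pos": [0.0267,-0.0013,0],"turn": [0,0,0],"fingers": 1},
  {"delta_pos": [0.0427,-0.0013,0],"turn": [0,0,0],"fingers": 1},
  {"delta_pos": [0.0427,-0.0013,0.0133],"turn": [0,0,0],"fingers": 1},
  {"delta_pos": [0.0427,-0.0013,0.04],"turn": [0,0,0],"fingers": 1},
  {"delta_pos": [0.0427,-0.0013,0.08],"turn": [0,0,0],"fingers": 1},
  {"delta_pos": [0.0427,-0.0013,0.1067],"turn": [0,0,0],"fingers": 1},
  {"delta_pos": [0.0427,-0.0013,0.1133],"turn": [0,0,0],"fingers": 1},
  {"delta_pos": [0.0427,-0.0013,0.1133],"turn": [0,0,0],"fingers": 1},
  {"delta_pos": [0.0427,-0.0013,0.1133],"turn": [0,0,0],"fingers": 1},
])

```text
clock: 42.08
position: [0.4886, 0.291, 0.1332]
ee_rot: [0.723, 0.691, 0.001, 0.0]
ft_force: [0.6, 0.1, -2.0]
grip_width: 0.255
grasp_force: 41.9
```

```bash
python3 - <<'E'
from h import *
to(.4885,.2903,.1125)
E
```

```text
pos [0.4886 0.291  0.1332] delta [-0.0007 -0.0001  0.0207] yaw 1.5257
```

Converted, 0.0215 m / 0.75 = 0.0287, -0.001 m / 0.75 = -0.0013.

Request:
move_arm([
  {"delta_pos": [-0.0013,0,0.0093],"turn": [0,0,0],"fingers": 1},
  {"delta_pos": [-0.0013,0,0.0173],"turn": [0,0,0],"fingers": 1},
  {"delta_pos": [-0.0013,0,0.024],"turn": [0,0,0],"fingers": 1},
  {"delta_pos": [-0.0013,0,0.0287],"turn": [0,0,0],"fingers": 1},
  {"delta_pos": [-0.0013,0,0.0287],"turn": [0,0,0],"fingers": 1},
  {"delta_pos": [-0.0013,0,0.0287],"turn": [0,0,0],"fingers": 1},
])

```text
clock: 42.82
position: [0.4887, 0.29, 0.1116]
ee_rot: [0.723, 0.691, 0.001, 0.0]
ft_force: [-0.3, -1.8, 7.2]
grip_width: 0.25
grasp_force: 43.1
```

Converted, -0.29 m / 0.75 = -0.3867, -0.23 m / 0.75 = -0.3067.

Request:
move_arm([
  {"delta_pos": [0,0,0],"turn": [0,0,0],"fingers": 0.6},
  {"delta_pos": [0,0,0],"turn": [0,0,0],"fingers": 0.3},
  {"delta_pos": [0,0,0],"turn": [0,0,0],"fingers": 0},
  {"delta_pos": [0,0,0],"turn": [0,0,0],"fingers": 0},
  {"delta_pos": [0,0,-0.0267],"turn": [0,0,0],"fingers": 0},
  {"delta_pos": [0,0,-0.08],"turn": [0,0,0],"fingers": 0},
  {"delta_pos": [-0.0133,0.0027,-0.1467],"turn": [0,0,0],"fingers": 0},
  {"delta_pos": [-0.0667,0.0133,-0.1733],"turn": [0,0,0],"fingers": 0},
  {"delta_pos": [-0.1467,0.0307,-0.1733],"turn": [0,0,0],"fingers": 0},
  {"delta_pos": [-0.2267,0.048,-0.1733],"turn": [0,0,0],"fingers": 0},
  {"delta_pos": [-0.3067,0.0653,-0.1733],"turn": [0,0,0],"fingers": 0},
  {"delta_pos": [-0.3867,0.0827,-0.1733],"turn": [0,0,0],"fingers": 0},
])

```text
clock: 44.32
position: [0.5372, -0.0046, 0.2425]
ee_rot: [0.723, 0.691, 0.0, 0.001]
ft_force: [0.9, -0.0, -0.1]
grip_width: 0.998
grasp_force: 0.0
```

Converted, -0.319 m / 0.75 = -0.4253, -0.295 m / 0.75 = -0.3933.

Request:
move_arm([
  {"delta_pos": [-0.08,0.0173,0],"turn": [0,0,0],"fingers": 0},
  {"delta_pos": [-0.16,0.0347,0],"turn": [0,0,0],"fingers": 0},
  {"delta_pos": [-0.24,0.052,0],"turn": [0,0,0],"fingers": 0},
  {"delta_pos": [-0.32,0.0693,0],"turn": [0,0,0],"fingers": 0},
  {"delta_pos": [-0.3933,0.0853,0],"turn": [0,0,0],"fingers": 0},
  {"delta_pos": [-0.4253,0.092,0],"turn": [0,0,0],"fingers": 0},
  {"delta_pos": [-0.4253,0.092,0.04],"turn": [0,0,0],"fingers": 0},
  {"delta_pos": [-0.4253,0.092,0.08],"turn": [0,0,0],"fingers": 0},
  {"delta_pos": [-0.4253,0.092,0.0933],"turn": [0,0,0],"fingers": 0},
  {"delta_pos": [-0.4253,0.092,0.0933],"turn": [0,0,0],"fingers": 0},
  {"delta_pos": [-0.4253,0.092,0.0933],"turn": [0,0,0],"fingers": 0},
])

```text
clock: 45.7
position: [0.5923, -0.3247, 0.1727]
ee_rot: [0.723, 0.691, 0.0, 0.001]
ft_force: [-0.4, 0.5, -0.2]
grip_width: 0.994
grasp_force: 0.0
```

```bash
python3 - <<'E'
from h import *
to(.592,-.324,.109)
c,P=wrist()
comps(P,(P[...,2]>.112)&(P[...,2]<.145))
t=camera("top");P=cloud(t)
print("tray");comps(P,(P[...,1]>.1)&(P[...,1]<.46)&(P[...,2]>.112)&(P[...,2]<.15),20)
comps(P,(P[...,1]>.1)&(P[...,1]<.46)&(P[...,2]>.047)&(P[...,2]<.062)&(P[...,0]<.6),20)
E
```

```text
pos [ 0.5923 -0.3247  0.1727] delta [ 0.0008 -0.0005  0.0637] yaw 1.5259
1441 px 257.0 228.0 mean [ 0.5918 -0.323   0.1273] rect mm [ 591.8 -325.2] [21.  21.1] 22.0
tray
125 px 89.0 250.0 mean [0.4904 0.3763 0.1313] rect mm [490.2 378.3] [21.4 22.6] 1.2
119 px 128.0 252.0 mean [0.4901 0.2855 0.1314] rect mm [489.8 287.2] [23.1 21.2] 88.3
283 px 107.0 247.0 mean [0.494  0.3616 0.0548] rect mm [491.  377.6] [84.5 54.2] 88.2
161 px 141.0 248.0 mean [0.4948 0.2763 0.055 ] rect mm [489.5 287.8] [58.4 57.8] 88.0
```

Converted, 0.064 m / 0.75 = 0.0853, 0.058 m / 0.75 = 0.0773.

Request:
move_arm([
  {"delta_pos": [0,0,0.04],"turn": [0,0,0],"fingers": 0},
  {"delta_pos": [0,0,0.0773],"turn": [0,0,0],"fingers": 0},
  {"delta_pos": [0,0,0.0853],"turn": [0,0,0],"fingers": 0},
  {"delta_pos": [0,0,0.0853],"turn": [0,0,0],"fingers": 0.2},
  {"delta_pos": [0,0,0.0853],"turn": [0,0,0],"fingers": 0.5},
  {"delta_pos": [0,0,0.0853],"turn": [0,0,0],"fingers": 1},
  {"delta_pos": [0,0,0.0853],"turn": [0,0,0],"fingers": 1},
  {"delta_pos": [0,0,0.0853],"turn": [0,0,0],"fingers": 1},
  {"delta_pos": [0,0,0.0853],"turn": [0,0,0],"fingers": 1},
  {"delta_pos": [0,0,0.0853],"turn": [0,0,0],"fingers": 1},
])

```text
clock: 47.05
position: [0.5921, -0.3248, 0.1076]
ee_rot: [0.723, 0.691, 0.0, 0.001]
ft_force: [1.2, -0.5, 6.3]
grip_width: 0.242
grasp_force: 39.4
```

Converted, 0.48 m / 0.75 = 0.64, 0.44 m / 0.75 = 0.5867.

Request:
move_arm([
  {"delta_pos": [0,0,-0.04],"turn": [0,0,0],"fingers": 1},
  {"delta_pos": [0,0,-0.0933],"turn": [0,0,0],"fingers": 1},
  {"delta_pos": [0.0267,-0.0267,-0.1333],"turn": [0,0,0],"fingers": 1},
  {"delta_pos": [0.0667,-0.08,-0.1467],"turn": [0,0,0],"fingers": 1},
  {"delta_pos": [0.1333,-0.1267,-0.1467],"turn": [0,0,0],"fingers": 1},
  {"delta_pos": [0.2,-0.1507,-0.1467],"turn": [0,0,0],"fingers": 1},
  {"delta_pos": [0.28,-0.1533,-0.1467],"turn": [0,0,0],"fingers": 1},
  {"delta_pos": [0.36,-0.1573,-0.1467],"turn": [0,0,0],"fingers": 1},
  {"delta_pos": [0.44,-0.1613,-0.1467],"turn": [0,0,0],"fingers": 1},
  {"delta_pos": [0.52,-0.1653,-0.1467],"turn": [0,0,0],"fingers": 1},
  {"delta_pos": [0.5867,-0.168,-0.1467],"turn": [0,0,0],"fingers": 1},
  {"delta_pos": [0.64,-0.1707,-0.1467],"turn": [0,0,0],"fingers": 1},
])

```text
clock: 48.55
position: [0.4845, 0.1625, 0.2165]
ee_rot: [0.722, 0.691, -0.0, 0.0]
ft_force: [0.2, -0.4, -1.5]
grip_width: 0.244
grasp_force: 39.8
```

Converted, 0.085 m / 0.75 = 0.1133, 0.08 m / 0.75 = 0.1067.

Request:
move_arm([
  {"delta_pos": [0.0333,-0.0013,0],"turn": [0,0,0],"fingers": 1},
  {"delta_pos": [0.0533,-0.0013,0],"turn": [0,0,0],"fingers": 1},
  {"delta_pos": [0.0533,-0.0013,0.0133],"turn": [0,0,0],"fingers": 1},
  {"delta_pos": [0.0533,-0.0013,0.04],"turn": [0,0,0],"fingers": 1},
  {"delta_pos": [0.0533,-0.0013,0.08],"turn": [0,0,0],"fingers": 1},
  {"delta_pos": [0.0533,-0.0013,0.1067],"turn": [0,0,0],"fingers": 1},
  {"delta_pos": [0.0533,-0.0013,0.1133],"turn": [0,0,0],"fingers": 1},
  {"delta_pos": [0.0533,-0.0013,0.1133],"turn": [0,0,0],"fingers": 1},
  {"delta_pos": [0.0533,-0.0013,0.1133],"turn": [0,0,0],"fingers": 1},
])

```text
clock: 49.68
position: [0.4866, 0.2009, 0.1326]
ee_rot: [0.723, 0.691, 0.001, 0.0]
ft_force: [-0.0, 0.6, -1.6]
grip_width: 0.246
grasp_force: 39.7
```

```bash
python3 - <<'E'
from h import *
to(.4863,.2002,.1116)
E
```

```text
pos [0.4866 0.2009 0.1326] delta [-0.0007 -0.0003  0.021 ] yaw 1.5257
```

Converted, 0.021 m / 0.75 = 0.028, -0.001 m / 0.75 = -0.0013.

Request:
move_arm([
  {"delta_pos": [-0.0013,0,0.0093],"turn": [0,0,0],"fingers": 1},
  {"delta_pos": [-0.0013,0,0.0173],"turn": [0,0,0],"fingers": 1},
  {"delta_pos": [-0.0013,0,0.024],"turn": [0,0,0],"fingers": 1},
  {"delta_pos": [-0.0013,0,0.028],"turn": [0,0,0],"fingers": 1},
  {"delta_pos": [-0.0013,0,0.028],"turn": [0,0,0],"fingers": 1},
  {"delta_pos": [-0.0013,0,0.028],"turn": [0,0,0],"fingers": 1},
])

```text
clock: 50.42
position: [0.4863, 0.1998, 0.1115]
ee_rot: [0.723, 0.691, 0.0, 0.0]
ft_force: [-2.3, -1.3, 7.2]
grip_width: 0.247
grasp_force: 40.7
```

Converted, -0.29 m / 0.75 = -0.3867, -0.23 m / 0.75 = -0.3067.

Request:
move_arm([
  {"delta_pos": [0,0,0],"turn": [0,0,0],"fingers": 0.6},
  {"delta_pos": [0,0,0],"turn": [0,0,0],"fingers": 0.3},
  {"delta_pos": [0,0,0],"turn": [0,0,0],"fingers": 0},
  {"delta_pos": [0,0,0],"turn": [0,0,0],"fingers": 0},
  {"delta_pos": [0,0,-0.0267],"turn": [0,0,0],"fingers": 0},
  {"delta_pos": [0,0,-0.08],"turn": [0,0,0],"fingers": 0},
  {"delta_pos": [-0.0133,0,-0.1467],"turn": [0,0,0],"fingers": 0},
  {"delta_pos": [-0.0667,0,-0.1867],"turn": [0,0,0],"fingers": 0},
  {"delta_pos": [-0.1467,0,-0.2133],"turn": [0,0,0],"fingers": 0},
  {"delta_pos": [-0.2267,0,-0.2267],"turn": [0,0,0],"fingers": 0},
  {"delta_pos": [-0.3067,0,-0.2267],"turn": [0,0,0],"fingers": 0},
  {"delta_pos": [-0.3867,0,-0.2267],"turn": [0,0,0],"fingers": 0},
])

```text
clock: 51.92
position: [0.4728, -0.0916, 0.2826]
ee_rot: [0.723, 0.691, 0.0, 0.001]
ft_force: [1.3, 1.3, 0.8]
grip_width: 1.001
grasp_force: 0.0
```

Converted, -0.16 m / 0.75 = -0.2133, -0.12 m / 0.75 = -0.16.

Request:
move_arm([
  {"delta_pos": [-0.08,0,0],"turn": [0,0,0],"fingers": 0},
  {"delta_pos": [-0.16,0,0],"turn": [0,0,0],"fingers": 0},
  {"delta_pos": [-0.2133,0,0],"turn": [0,0,0],"fingers": 0},
  {"delta_pos": [-0.2133,0,0],"turn": [0,0,0],"fingers": 0},
  {"delta_pos": [-0.2133,0,0],"turn": [0,0,0],"fingers": 0},
])

```text
clock: 52.55
position: [0.4662, -0.2488, 0.2818]
ee_rot: [0.722, 0.691, 0.0, 0.0]
ft_force: [-0.2, 0.9, -0.0]
grip_width: 0.997
grasp_force: 0.0
```

```bash
python3 - <<'E'
from h import *
t=camera("top");P=cloud(t); cv2.imwrite("pics/top9.png",cv2.cvtColor(t["color"],cv2.COLOR_RGB2BGR))
print("tray");comps(P,(P[...,1]>.1)&(P[...,1]<.46)&(P[...,2]>.112)&(P[...,2]<.15),20)
print("jar");comps(P,(P[...,2]>.085)&(P[...,2]<.105)&(abs(P[...,1])<.1)&(P[...,0]<.7),60)
print("amber");comps(P,(P[...,2]>.040)&(P[...,2]<.062)&(abs(P[...,1])<.15)&(P[...,0]>.7)&(P[...,0]<.85),100)
s=camera("side");cv2.imwrite("pics/side9.png",cv2.cvtColor(s["color"],cv2.COLOR_RGB2BGR))
E
```

```text
tray
124 px 89.0 250.0 mean [0.4905 0.3762 0.1314] rect mm [490.4 378.3] [22.4 21.3] 89.0
118 px 128.0 252.0 mean [0.49   0.2855 0.1318] rect mm [489.7 287.2] [23.6 21.5] 87.3
85 px 167.0 253.0 mean [0.4878 0.1957 0.1323] rect mm [487.2 196.7] [20.5 20.1] 20.1
jar
261 px 258.0 217.0 mean [ 0.5757 -0.0118  0.0962] rect mm [575.3 -11.3] [40.6 40.5] 1.3
amber
427 px 263.0 140.0 mean [ 0.7696 -0.019   0.0488] rect mm [773.4 -17.8] [ 42.5 130.1] 0.0
```

View pics/side9.png

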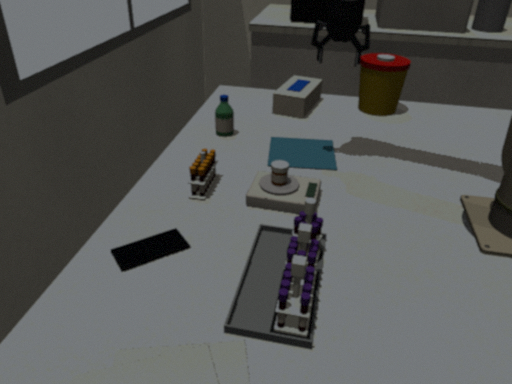

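The side view shows the jar on the pan at (280,173) and the three racks upright in the tray at about x≈300, y≈205–325. The mat is empty and the amber stand is unmoved. Racks measure within about 2 mm of their pad centres in the same camera.

```bash
python3 -c "
from workcell import *
print(hand_in())"
```

```text
the job is handed in; nothing more can be done
None
```

I handed the job in at about 52 s: the jar is centred on the balance pan, all three racks are upright on their own pads (about 2 mm off centre in the top camera), and the amber stand is unmoved; no verdict came back.

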